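# Set out the model yard

## Robot

A 6-joint arm with a two-finger parallel gripper is mounted at the origin on the work surface. World frame = base frame: x ahead of the robot, y to its left, z up, the work surface at z = 0. Lengths are in m, angles in rad, forces in N, time in s.
With the tool pointing down it reaches from about 0.35 to 0.975 m from the base axis. Payload 7.1 kg.
Tool frame: the origin (TCP) lies on the centre line of the jaws, within the pads' length; the fingertips stand 19 mm ahead of it and the grasp point (between the pads) is the TCP; z points along the fingers, y is the line along which they close (so a half turn about z gives the same grasp; the last joint's range is limited). The gripper opens to 88 mm and grips with 3 to 60 N. Pads are 20 mm wide; open, the fingers measure 115 mm over their backs; the gripper's body (75 mm by 178 mm) begins 61 mm behind the grasp point.
Start: joints at [1.114, 0.423, 1.63, -0, 1.089, -0.019], TCP at [0.265, 0.566, 0.242] pointing down, gripper open.
Joint ranges: [-3, 3], [-0.9, 2.11], [0.09, 2.58], [-1.31, 4.45], [0.11, 2.69], [-2.54, 2.54]. Speed limits (rad/s): [2.39, 2.39, 3.01, 3.14, 3.14, 3.14].

## Interface

Orientations are given as a rotation vector (axis times angle).
In Python, from rig import r gives the robot as it stands.
- The arm moves only by the tool servo_tool, never from a script. Its argument "targets" is a list of rows, each an object with "hand": the closure, from -1 (fully open) to 1 (shut); "xyz": the shift along the tool's x, y, z normalised to -1 to 1, where 1 is 0.05 m, a list of three; "delta_rot": the turn, a rotation vector about the tool's x, y, z normalised to -1 to 1, where 1 is 6 degrees, a list of three. A call has 1 to 5 rows; each row shifts and turns the commanded pose from where the row before left it, along the tool's axes as they then stand; what a row does not reach is not made up. A row lasts 1/8 s, in which the tool goes at most 62.5 mm and 10.7 degrees, less where a joint would pass 70% of its speed; a pose out of reach is approached as far as the arm can. A call with a number of a shift or a turn outside -1 to 1 is refused whole. A call with a gripper value outside its range is refused whole. The fingers move at their own pace and stop on an object; "squeeze" is the grip in N (left out, the last holds). Time passes only in rows, so rows that do not move let the fingers close. It gives the time, the measured TCP pose, the force, the opening and the grip force at its end, in the units of the state.
- r.state(): the state, without advancing time (a new reading comes with each control period).
- r.grab_frame(name): name is "scene" or "top"; returns the picture (420x560x3 uint8, red, green, blue); there is no depth.
- r.calibration(name): a dict with "camera_matrix" (3x3 intrinsics, pixels), "R" (3x3) and "t" (3): a world point X has camera coordinates R X + t. Camera axes: x right, y down, z forward; pixel columns grow to the right and rows downward; lengths in m; the calibration is good to about 2 mm. A picture is of the moment at which its call begins. calibration takes no time and is no camera call.
- r.sign_off(): hands the job in; it is judged then, once.
Trained networks look in the newest picture that a camera, given by its name, has taken for a name from the list of things; names that differ only in an ending like _2 or _b are one class to them, and where a whole thing is asked for, a point or a joint stands for the part that bears it (a point fixed in the world has none). Each returns a list of dicts, best first, with "score" (0 to 1); they miss things now and then, are a little off and sometimes report something else, mostly with a low value. They report only what shows in the picture. A call takes as long as a camera call. They do not tell look-alikes from the thing itself.
- r.spot_in(camera, target): "centre" ([x, y, z] in m, in the coordinates of the camera as it stood for that picture, good to about 4 mm: the middle of the surface that is visible of it).
- r.outline_of(camera, target): "pixels" (420x560 bool, what is visible of it).
- r.mark_of(camera, target): "centre" ([x, y, z] in m, in the coordinates of the camera as it stood for that picture, good to about 4 mm: a listed point, or the origin of a listed thing).
The state is a dict: "clock": time; "qpos": joint angles; "joint_vel": joint speeds; "effort": joint torques, N m; "tool_pos": TCP position; "eef_rot": TCP orientation; "contact_force": force on the tool from outside, world axes, zero at the start; "ft_torque": the same for the moment, N m; "gripper_width": opening from 0.0 (shut) to 1.0 (fully open); "gripper_force": force on a finger pad.
Only numpy, scipy, OpenCV 4.12 (cv2) and the standard library are available. Lean on these libraries where they do the work, as an engineer would, in place of code of your own. Each camera call takes 0.05 s, during which the arm holds its last target. There are 200 camera calls.

## Task

The pieces of a model railway yard are waiting on the hobby bench: take the pile apart and set each building upright, centred and squared up on the white base of its own plan (tank on the round one, cabin on the square one, shed on the oblong one). Lift the brick wall out of the pink foam and slide it down into the two slotted posts of the narrow base until it is fully home. Do not let any piece tip over, and leave all four standing released and at rest.

Things in the scene. Friction and masses are not known exactly. Their poses are not given: they have to be found in the camera images.
- tank: Model storage tank, the top thing of the pile at the start: an upright plain metal cylinder 44 mm in diameter and 40 mm high, with a small round hatch (16 mm across, 4 mm high) in the middle of its top; about 80 g. Origin: centre of its underside, z up.
- cabin: Model cabin, the middle thing of the pile (it stands on the shed's roof and the tank stands on it): square, 50 x 50 mm in plan, 34 mm high, wooden walls with small windows and a flat plain grey roof; about 80 g. Origin: centre of its underside; x and y along its sides, z up.
- shed: Model goods shed, the bottom thing of the pile, standing on the bench: oblong, 100 mm (its x) by 60 mm (its y) in plan, 42 mm high, wooden walls, flat grey roof with thin cross seams; about 160 g. Origin: centre of its underside, z up.
- wall: Brick wall panel, 92 mm (x) by 5 mm (y), 46 mm high, plus a grey coping bar on top 92 x 10 mm, 8 mm high: grip it there, 50 mm above the underside. Same both ways round, 80 g. Stands on edge in a slot (6.5 mm wide, 20 mm deep) of a fixed pink foam block 130 x 60 mm, 28 mm high, its underside 8 mm above the bench: lift it straight up. Origin: centre of its underside, z up.
- base_round: White cast base, a round disc 64 mm in diameter and 8 mm thick, flat, fixed to the bench: place of the tank. Origin: centre of its underside (its top is 8 mm above), z up.
- base_square: White cast base, a square slab 70 x 70 mm and 8 mm thick, flat, fixed: place of the cabin. Origin: centre of its underside (its top is 8 mm above); x and y along its sides, z up.
- base_long: White cast base, an oblong slab 120 mm (its x) by 80 mm (its y), 8 mm thick, flat, fixed: place of the shed. Origin: centre of its underside (its top is 8 mm above), z up.
- base_slots: Place of the wall: fixed white slab 130 (x) by 44 mm (y), 8 mm thick, a slotted post at each end, 45 mm high over the bench, 74 mm free between. The wall's ends go down into the facing slots: 8 mm wide (y), mouths flared to 20 mm, closed outer ends 98 mm apart. Home: underside on the slab's top, coping clear above the posts. Origin: centre of slab's underside; x runs post to post, z up.
Things that resemble listed ones, but are neither listed nor needed, are in the scene too. What is shaped like the shed but orange is not meant. What is shaped like the cabin but green is not meant.

How it is judged:
By the outcome, as a careful person would: the job done as asked, in the order asked, and still so for the second after the job is handed in, with the robot touching nothing.
It also fails if it takes over 136 s, if anything falls off the work surface, if the arm or the gripper's body presses on something with over 40 N, if the wrist force passes 120 N, or if a joint passes its speed limit or range.

## Working session

There is one attempt and no reset: what is moved stays moved. The work goes in short steps, Python scripts to look and compute and a tool call to move; the robot and the scene stay as the last step left them, time stands still between calls to the robot, and variables do not carry over. Pictures are saved under pics/ and viewed, at most 14 in all, crops included, and the job is handed in when it is done.

Besides the shell and the picture viewer there is one more tool, called after ">>>" as name([rows], argument=value, ...), one row to a line, values as JSON. servo_tool: Moves the arm, as the interface text tells. Scaled input: -1 to 1 covers 0.05 m each way for a shift and 6 degrees each way for a turn. Its arguments: {"type":"object","properties":{"targets":{"type":"array"},"squeeze":{"type":"number"}},"required":["targets"]}

```bash
ls; mkdir -p pics; python3 - <<'E'
from rig import r
import cv2,numpy as np
for n in("scene","top"):
    im=r.grab_frame(n); cv2.imwrite(f"pics/{n}0.png",im[:,:,::-1])
    c=r.calibration(n); print(n,c)
print(r.state())
E
```

```text
pics
scene {'camera_matrix': array([[467.703132  ,   0.        , 273.01134596],
       [  0.        , 467.703132  , 209.14229409],
       [  0.        ,   0.        ,   1.        ]]), 'R': array([[ 0.42466489,  0.90530096,  0.00948146],
       [ 0.6593752 , -0.302094  , -0.68845012],
       [-0.62039026,  0.29861243, -0.72522172]]), 't': array([-0.15672204, -0.29315477,  1.72192162])}
top {'camera_matrix': array([[402.23675489,   0.        , 275.32383714],
       [  0.        , 402.23675489, 212.26960963],
       [  0.        ,   0.        ,   1.        ]]), 'R': array([[-0.01250057, -0.99989572,  0.00723061],
       [-0.99787806,  0.01201259, -0.06399279],
       [ 0.06389926, -0.00801521, -0.99792417]]), 't': array([-0.04576171,  0.4978522 ,  1.03738091])}
{'clock': 0.1, 'qpos': array([ 1.11398677e+00,  4.23758531e-01,  1.63059029e+00, -3.04942935e-05,
        1.08861752e+00, -1.90117509e-02]), 'joint_vel': array([-0.00045693, -0.00170714, -0.00039263,  0.00012006, -0.00198703,
       -0.00076776]), 'effort': array([-4.23932051e-04, -5.45611382e+01, -2.74325180e+01,  6.43790164e-02,
        1.87388639e-02, -3.01835621e-05]), 'tool_pos': array([0.26474873, 0.56563594, 0.24099225]), 'eef_rot': array([-6.82125878e-01, -3.06633904e+00,  2.10681275e-03]), 'contact_force': array([-0.22877896,  0.36252513,  0.1186214 ]), 'ft_torque': array([ 0.03208689, -0.01221115,  0.01538395]), 'gripper_force': 0.0, 'gripper_width': 1.0038346459252285}
```

View pics/scene0.png

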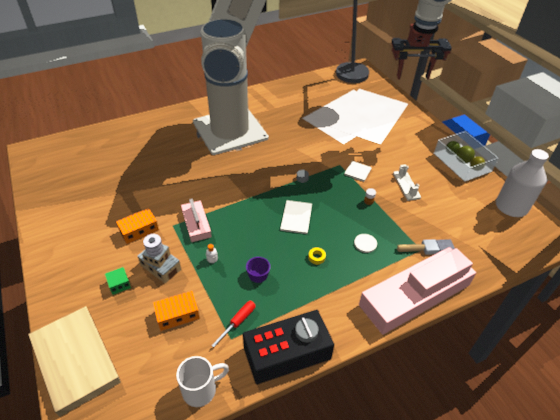

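View pics/top0.png

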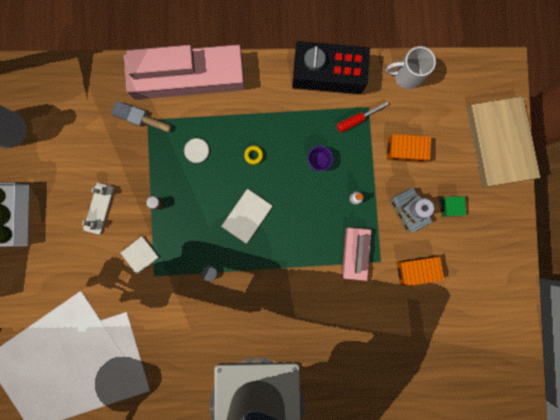

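```bash
cat > h.py <<'E'
from rig import r
import cv2,numpy as np
from scipy.spatial.transform import Rotation as Rn
C={n:r.calibration(n) for n in("scene","top")}
def w(n,p): return C[n]["R"].T@(np.asarray(p)-C[n]["t"])
def px(n,X):
    c=C[n]["R"]@np.asarray(X)+C[n]["t"]; q=C[n]["camera_matrix"]@c; return q[:2]/q[2]
def back(n,uv,z):
    d=C[n]["R"].T@np.linalg.inv(C[n]["camera_matrix"])@np.array([uv[0],uv[1],1.]); o=-C[n]["R"].T@C[n]["t"]
    return (o+d*(z-o[2])/d[2])
E
python3 - <<'E'
from h import *
np.set_printoptions(precision=4,suppress=True)
for t in "tank cabin shed wall base_round base_square base_long base_slots".split():
  for n in("scene","top"):
    for d in r.mark_of(n,t)[:3]: X=w(n,d["centre"]); print(t,n,round(d["score"],2),X,px(n,X).round())
    
E
```

```text
tank scene 0.72 [ 0.4997 -0.4085  0.0797] [154. 249.]
tank top 0.91 [ 0.4934 -0.4036  0.0763] [418. 211.]
cabin scene 0.74 [ 0.5102 -0.5236 -0.0004] [118. 285.]
cabin scene 0.7 [ 0.4958 -0.4106  0.0423] [155. 257.]
cabin top 0.82 [ 0.5051 -0.5184 -0.0004] [450. 208.]
cabin top 0.59 [ 0.5008 -0.4007  0.0385] [411. 209.]
shed scene 0.87 [ 0.6632 -0.4056  0.0007] [178. 314.]
shed scene 0.83 [ 0.3426 -0.4254 -0.0025] [139. 230.]
shed scene 0.67 [ 0.5006 -0.404   0.0017] [161. 266.]
shed top 0.92 [ 0.6621 -0.4049 -0.0009] [406. 150.]
shed top 0.88 [ 0.4965 -0.4009  0.0004] [406. 211.]
shed top 0.71 [ 0.3418 -0.4212 -0.0015] [416. 270.]
wall top 0.47 [ 0.3877 -0.261   0.0114] [356. 253.]
base_round scene 0.77 [ 0.6621  0.1493 -0.0007] [363. 243.]
base_round top 0.27 [0.517  0.4122 0.0015] [100. 207.]
base_square scene 0.78 [ 0.3899  0.3037 -0.0013] [357. 171.]
base_square top 0.84 [0.3905 0.3086 0.0026] [139. 255.]
base_long scene 0.9 [ 0.4934  0.02   -0.    ] [296. 218.]
base_long top 0.91 [0.4876 0.022  0.0011] [248. 217.]
base_long top 0.74 [0.3903 0.3065 0.0005] [140. 255.]
base_slots scene 0.83 [0.5173 0.4135 0.0015] [407. 185.]
base_slots scene 0.27 [ 0.3908 -0.2636  0.0104] [196. 222.]
base_slots top 0.72 [0.5142 0.4133 0.0031] [ 99. 208.]
base_slots top 0.25 [0.3931 0.3097 0.0011] [138. 254.]
```

The scene view shows the pile at (158,255), with orange sheds at (137,225) and (177,310) and a green cabin at (118,280). The pink foam with the wall is at (197,220). The bases are at (366,243) round, (358,171) square, (296,217) long and (407,185) slotted.
The candidates are three sheds and two cabins. The grey-roofed wooden ones in the pile at (158,260) fit the description, so I'll confirm them in one crop and measure the outlines.

```bash
cat >> h.py <<'E'
np.set_printoptions(precision=4,suppress=True)
def rect(n,mask,z):
    c,_=cv2.findContours(mask.astype(np.uint8),cv2.RETR_EXTERNAL,cv2.CHAIN_APPROX_NONE)
    p=np.concatenate([q[:,0] for q in c if len(q)>8]).astype(float)
    P=np.array([back(n,q,z)[:2] for q in p])
    (cx,cy),(a,b),th=cv2.minAreaRect((P*1000).astype(np.float32))
    if a<b: th+=90; a,b=b,a
    return np.round([cx,cy,a,b,(th+90)%180-90],1)   # mm, deg of long side
E
python3 - <<'E'
from h import *
ims={n:r.grab_frame(n) for n in("scene","top")}
for t,z in (("tank",.1),("cabin",.076),("shed",.042),("wall",.062),("base_round",.008),("base_square",.008),("base_long",.008),("base_slots",.008)):
  for n in("scene","top"):
    for d in r.outline_of(n,t)[:3]:
      m=d["pixels"]; 
      if m.sum()<20: continue
      u=np.argwhere(m).mean(0)[::-1]; print(t,n,round(d["score"],2),int(m.sum()),u.round(1),rect(n,m,z))
a=cv2.resize(ims["scene"][205:325,85:225],None,fx=4,fy=4,interpolation=cv2.INTER_CUBIC)[:, :400*1]
a=cv2.resize(ims["scene"][205:305,110:210],(400,400),interpolation=cv2.INTER_CUBIC)
b=cv2.resize(ims["top"][170:250,375:455],(400,400),interpolation=cv2.INTER_CUBIC)
cv2.imwrite("pics/crop1.png",np.hstack([a,b])[:,:,::-1])
E
```

```text
tank scene 0.84 354 [153.4 245.2] [ 504.  -407.4   77.4   44.7   -0.9]
tank scene 0.42 248 [157.8 258. ] [ 549.3 -408.6   65.    56.4   86.5]
tank top 0.81 351 [421.6 208.7] [ 495.6 -405.9   53.7   43.6   89.3]
cabin scene 0.76 254 [158.  257.8] [ 529.1 -407.2   65.8   57.    88.7]
cabin scene 0.74 476 [118.1 280.8] [ 557.9 -515.6   74.8   49.2    2.4]
cabin top 0.79 469 [452.6 206.3] [ 502.5 -491.2   61.9   47.3   89.3]
cabin top 0.74 230 [410.1 210.1] [ 496.1 -385.7   67.1   46.2    0.5]
shed scene 0.79 966 [137.7 226. ] [ 365.1 -424.8  107.7  102.   -81.7]
shed scene 0.68 1160 [176.  310.9] [ 678.2 -407.6   97.5   85.2   85.4]
shed scene 0.65 495 [163.5 268.6] [ 519.5 -404.6  117.6   72.3   28. ]
shed top 0.86 1140 [408.8 148.6] [ 656.5 -397.8  115.1   70.8   84.9]
shed top 0.72 1073 [419.6 270.7] [ 342.4 -416.2  111.8   63.4  -81.9]
shed top 0.68 650 [406.7 210.8] [ 495.8 -395.9  102.3   72.4   26.5]
wall scene 0.47 95 [195.  212.8] [ 403.  -265.3   99.3   11.8   -7.3]
wall top 0.55 240 [358.7 255.5] [ 385.4 -257.3   90.3   18.    -5.3]
base_round scene 0.8 339 [366.1 243.3] [670.6 154.   66.8  63.5 -24.7]
base_round scene 0.4 542 [407.4 183.8] [510.5 416.7 167.8  63.3 -16.5]
base_round top 0.81 483 [196.1 150.3] [665.1 155.9  66.5  62.   89.4]
base_square scene 0.89 323 [357.9 171.1] [396.5 299.8  79.7  70.6 -51.2]
base_square top 0.36 1397 [246.4 216.4] [488.1  23.9 121.4  81.6 -35.5]
base_long scene 0.6 788 [296.8 217. ] [496.2  20.  125.8  79.1 -34.6]
base_long top 0.64 1395 [246.6 215.9] [489.7  23.5 121.   81.2 -35.1]
base_long top 0.41 208 [410.2 210.7] [ 501.2 -408.5   72.    47.8   -2. ]
base_long top 0.24 460 [196.3 150.5] [665.1 155.8  62.1  61.2  -0.1]
base_slots scene 0.7 510 [407.2 183.6] [508.7 416.3 163.9  60.9 -15.4]
base_slots top 0.79 920 [ 98.3 208.1] [515.  416.3 130.4  54.6 -14.7]
```

View pics/crop1.png

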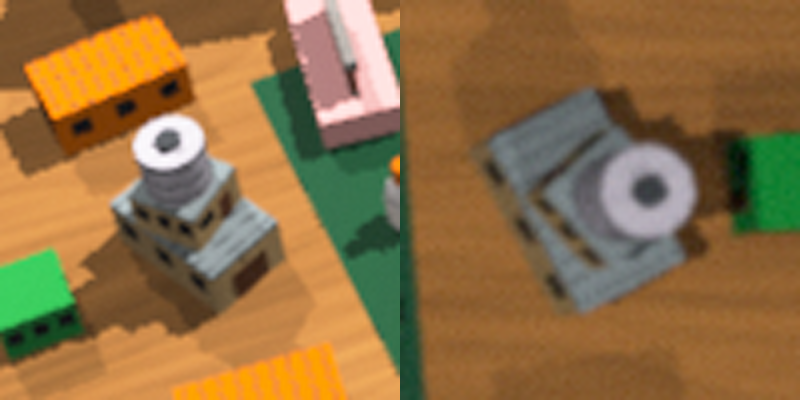

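The crop confirms that the pile is the grey-roofed wooden shed at scene (163,268), with the wooden cabin at (158,258) and the tank at (153,245). The orange and green look-alikes are separate. Next I'll fit outlines with a projected model in each camera.

```bash
cat >> h.py <<'E'
from scipy.optimize import minimize
def box(a,b,z0,z1): return np.array([[sx*a/2,sy*b/2,z] for sx in(-1,1) for sy in(-1,1) for z in(z0,z1)])
def cyl(d,z0,z1):
    t=np.linspace(0,2*np.pi,40,endpoint=False); return np.array([[d/2*np.cos(q),d/2*np.sin(q),z] for q in t for z in(z0,z1)])
def render(n,pts,p):
    c,s=np.cos(p[2]),np.sin(p[2]); W=np.c_[p[0]+c*pts[:,0]-s*pts[:,1],p[1]+s*pts[:,0]+c*pts[:,1],pts[:,2]]
    uv=np.array([px(n,X) for X in W]); h=cv2.convexHull(uv.astype(np.float32))[:,0]
    im=np.zeros((420*3,560*3),np.uint8); cv2.fillConvexPoly(im,np.round(((h+.5)*3-.5)*16).astype(np.int32),255,shift=4)
    return cv2.resize(im,(560,420),interpolation=cv2.INTER_AREA)/255.
def fit(masks,pts,p0,rot=True):
    def f(p):
        q=[p[0]/100,p[1]/100,p[2]/10 if rot else p0[2]]
        return sum(np.abs(render(n,pts,q)-m).sum()/m.sum() for n,m in masks)
    s=minimize(f,[p0[0]*100,p0[1]*100,p0[2]*10],method="Nelder-Mead",options=dict(initial_simplex=np.array([p0[0]*100,p0[1]*100,p0[2]*10])+np.array([[0,0,0],[.6,0,0],[0,.6,0],[0,0,1.]]),maxiter=120,xatol=.005))
    return np.round([s.x[0]*10,s.x[1]*10,np.degrees(s.x[2]/10) if rot else 0,s.fun],2)
def mask(n,t,xy,tol=.05,z=.02):
    u=px(n,[*xy,z]); best=None
    for d in r.outline_of(n,t):
        m=d["pixels"]
        if m.sum()<20: continue
        v=np.argwhere(m).mean(0)[::-1]
        if np.linalg.norm(v-u)<20: return m
def loc(t,pts,p0,rot=True):
    M=[]
    for n in("top","scene"):
        m=mask(n,t,p0[:2],z=pts[:,2].mean())
        if m is not None: M.append((n,m)); print(t,n,fit([(n,m)],pts,p0,rot))
    if len(M)==2: print(t,"both",fit(M,pts,p0,rot))
D=np.radians
E
python3 - <<'E'
from h import *
for n in("scene","top"): r.grab_frame(n)
loc("tank",cyl(.044,.076,.116),[.495,-.406,0],False)
loc("base_round",cyl(.064,0,.008),[.665,.154,0],False)
loc("base_square",box(.07,.07,0,.008),[.39,.306,D(-50)])
loc("base_long",box(.12,.08,0,.008),[.489,.022,D(-35)])
for n in("scene","top"):
  for d in r.outline_of(n,"base_square")[:3]:
     m=d["pixels"]; print(n,d["score"],m.sum(),np.argwhere(m).mean(0)[::-1])
E
```

```text
tank top [ 495.97 -405.25    0.      0.05]
tank scene [ 502.48 -407.3     0.      0.05]
tank both [ 496.97 -405.79    0.      0.25]
base_round top [665.16 156.54   0.     0.09]
base_round scene [670.82 154.39   0.     0.08]
base_round both [667.74 156.24   0.     0.27]
base_square top [390.92 306.37 -52.79   0.04]
base_square scene [393.53 304.08 -52.84   0.08]
base_square both [391.34 306.25 -53.24   0.17]
base_long top [489.6   23.91 -35.93   0.04]
base_long scene [492.7   21.1  -34.59   0.06]
base_long both [490.95  22.93 -35.19   0.14]
scene 0.62 329 [358.2948 171.0213]
scene 0.44 606 [162.6007 267.8944]
top 0.7 772 [139.1166 254.7345]
```

Top and scene views agree apart from a steady 3–6 mm offset, so the heights hold. I'll settle that bias later with the held tank. Now I'll plan the first move.

```bash
cat > plan.py <<'E'
from h import *
import sys
def plan(x,y,z,psi,hand,step=.05,s=None):
    s=s or r.state(); p=np.array(s["tool_pos"]); R=Rn.from_rotvec(s["eef_rot"])
    print("at",p,"psi %.2f"%np.degrees(np.arctan2(*R.as_matrix()[[1,0],0])),"q6 %.2f"%s["qpos"][5],"clk %.2f"%s["clock"],"F",s["contact_force"])
    a=D(psi); T=Rn.from_matrix(np.array([[np.cos(a),np.sin(a),0],[np.sin(a),-np.cos(a),0],[0,0,-1]]))
    rv=(R.inv()*T).as_rotvec(); dp=np.array([x,y,z])-p
    N=max(1,int(np.ceil(max(np.linalg.norm(dp)/step,np.degrees(np.linalg.norm(rv))/6)-.02)))
    out=[]
    for i in range(N):
        g=np.array([x,y,z]) if i==N-1 else p+(np.array([x,y,z])-p)/(N-i)
        rv=(R.inv()*T).as_rotvec()/(N-i)
        S=np.clip(np.round(R.inv().apply(g-p)/.05,2),-1,1); Q=np.clip(np.round(np.degrees(rv)/6,2),-1,1)
        p=p+R.apply(S*.05); R=R*Rn.from_rotvec(D(Q*6))
        out.append('{"hand":%g,"xyz":[%g,%g,%g],"delta_rot":[%g,%g,%g]}'%(hand,*(S+0.),*(Q+0.)))
    for i in range(0,N,5): print("["+",".join(out[i:i+5])+"]")
if __name__=="__main__":
    v=[float(q) for q in sys.argv[1:]]; plan(*v)
E
python3 plan.py .4985 -.4065 .2 27 -1
```

```text
at [0.2649 0.566  0.2417] psi 154.92 q6 -0.02 clk 2.40 F [ 0.8737  0.9305 -0.4166]
[{"hand":-1,"xyz":[-0.57,-0.71,0.04],"delta_rot":[0,0,0.97]},{"hand":-1,"xyz":[-0.64,-0.65,0.04],"delta_rot":[0,0,0.97]},{"hand":-1,"xyz":[-0.7,-0.58,0.04],"delta_rot":[0,0,0.97]},{"hand":-1,"xyz":[-0.75,-0.51,0.04],"delta_rot":[0,0,0.97]},{"hand":-1,"xyz":[-0.8,-0.43,0.04],"delta_rot":[0,0,0.97]}]
[{"hand":-1,"xyz":[-0.84,-0.35,0.04],"delta_rot":[0,0,0.97]},{"hand":-1,"xyz":[-0.87,-0.26,0.04],"delta_rot":[0,0,0.97]},{"hand":-1,"xyz":[-0.89,-0.17,0.04],"delta_rot":[0,0,0.97]},{"hand":-1,"xyz":[-0.91,-0.08,0.04],"delta_rot":[0,0,0.97]},{"hand":-1,"xyz":[-0.91,0.02,0.04],"delta_rot":[0,0,0.97]}]
[{"hand":-1,"xyz":[-0.9,0.11,0.04],"delta_rot":[0,0,0.97]},{"hand":-1,"xyz":[-0.89,0.2,0.04],"delta_rot":[0,0,0.97]},{"hand":-1,"xyz":[-0.86,0.29,0.04],"delta_rot":[0,0,0.97]},{"hand":-1,"xyz":[-0.83,0.37,0.03],"delta_rot":[0,0,0.97]},{"hand":-1,"xyz":[-0.79,0.46,0.04],"delta_rot":[0,0,0.97]}]
[{"hand":-1,"xyz":[-0.74,0.53,0.03],"delta_rot":[0,0,0.97]},{"hand":-1,"xyz":[-0.68,0.6,0.04],"delta_rot":[0,0,0.97]},{"hand":-1,"xyz":[-0.61,0.67,0.03],"delta_rot":[0,0,0.97]},{"hand":-1,"xyz":[-0.54,0.73,0.04],"delta_rot":[0,0,0.96]},{"hand":-1,"xyz":[-0.47,0.78,0.03],"delta_rot":[0,0,0.97]}]
[{"hand":-1,"xyz":[-0.38,0.82,0.04],"delta_rot":[0,0,0.96]},{"hand":-1,"xyz":[-0.3,0.86,0.03],"delta_rot":[0,0,0.97]}]
```

>>> servo_tool([
  {"hand":-1,"xyz":[-0.57,-0.71,0.04],"delta_rot":[0,0,0.97]},
  {"hand":-1,"xyz":[-0.64,-0.65,0.04],"delta_rot":[0,0,0.97]},
  {"hand":-1,"xyz":[-0.7,-0.58,0.04],"delta_rot":[0,0,0.97]},
  {"hand":-1,"xyz":[-0.75,-0.51,0.04],"delta_rot":[0,0,0.97]},
  {"hand":-1,"xyz":[-0.8,-0.43,0.04],"delta_rot":[0,0,0.97]},
])

```text
clock: 3.02
tool_pos: [0.3183, 0.3437, 0.2318]
eef_rot: [1.435, 2.794, 0.001]
contact_force: [0.6, -0.6, -0.2]
gripper_width: 0.998
gripper_force: 0.0
```

>>> servo_tool([
  {"hand":-1,"xyz":[-0.84,-0.35,0.04],"delta_rot":[0,0,0.97]},
  {"hand":-1,"xyz":[-0.87,-0.26,0.04],"delta_rot":[0,0,0.97]},
  {"hand":-1,"xyz":[-0.89,-0.17,0.04],"delta_rot":[0,0,0.97]},
  {"hand":-1,"xyz":[-0.91,-0.08,0.04],"delta_rot":[0,0,0.97]},
  {"hand":-1,"xyz":[-0.91,0.02,0.04],"delta_rot":[0,0,0.97]},
])

```text
clock: 3.65
tool_pos: [0.3711, 0.1225, 0.2219]
eef_rot: [2.091, 2.344, 0.001]
contact_force: [0.9, -1.5, 1.1]
gripper_width: 1.002
gripper_force: 0.0
```

>>> servo_tool([
  {"hand":-1,"xyz":[-0.9,0.11,0.04],"delta_rot":[0,0,0.97]},
  {"hand":-1,"xyz":[-0.89,0.2,0.04],"delta_rot":[0,0,0.97]},
  {"hand":-1,"xyz":[-0.86,0.29,0.04],"delta_rot":[0,0,0.97]},
  {"hand":-1,"xyz":[-0.83,0.37,0.03],"delta_rot":[0,0,0.97]},
  {"hand":-1,"xyz":[-0.79,0.46,0.04],"delta_rot":[0,0,0.97]},
])

```text
clock: 4.28
tool_pos: [0.4245, -0.0989, 0.2124]
eef_rot: [2.613, 1.743, 0.001]
contact_force: [1.4, 0.3, 0.1]
gripper_width: 1.0
gripper_force: 0.0
```

>>> servo_tool([
  {"hand":-1,"xyz":[-0.74,0.53,0.03],"delta_rot":[0,0,0.97]},
  {"hand":-1,"xyz":[-0.68,0.6,0.04],"delta_rot":[0,0,0.97]},
  {"hand":-1,"xyz":[-0.61,0.67,0.03],"delta_rot":[0,0,0.97]},
  {"hand":-1,"xyz":[-0.54,0.73,0.04],"delta_rot":[0,0,0.96]},
  {"hand":-1,"xyz":[-0.47,0.78,0.03],"delta_rot":[0,0,0.97]},
])

```text
clock: 4.9
tool_pos: [0.4772, -0.3198, 0.2037]
eef_rot: [2.967, 1.032, 0.0]
contact_force: [1.2, 0.1, 1.0]
gripper_width: 1.001
gripper_force: 0.0
```

>>> servo_tool([
  {"hand":-1,"xyz":[-0.38,0.82,0.04],"delta_rot":[0,0,0.96]},
  {"hand":-1,"xyz":[-0.3,0.86,0.03],"delta_rot":[0,0,0.97]},
  {"hand":-1,"xyz":[0,0,0],"delta_rot":[0,0,0]},
])

```text
clock: 5.28
tool_pos: [0.4987, -0.4092, 0.1999]
eef_rot: [3.055, 0.728, 0.001]
contact_force: [-0.0, 1.1, -0.1]
gripper_width: 1.002
gripper_force: 0.0
```

```bash
python3 plan.py .4985 -.4065 .1 27 -1
```

```text
at [ 0.4987 -0.4092  0.1999] psi 26.83 q6 0.40 clk 5.28 F [-0.009   1.0522 -0.1476]
[{"hand":-1,"xyz":[0.01,-0.03,1],"delta_rot":[0.01,0,-0.01]},{"hand":-1,"xyz":[0.01,-0.02,1],"delta_rot":[0,0,-0.02]}]
```

>>> servo_tool([
  {"hand":-1,"xyz":[0,-0.04,1],"delta_rot":[0,0,0]},
  {"hand":-1,"xyz":[0,0,0.6],"delta_rot":[0,0,0]},
  {"hand":-1,"xyz":[0,0,0.4],"delta_rot":[0,0,0]},
  {"hand":-1,"xyz":[0,0,0],"delta_rot":[0,0,0]},
], squeeze=12)

```text
clock: 5.78
tool_pos: [0.4968, -0.4035, 0.099]
eef_rot: [-3.052, -0.734, 0.002]
contact_force: [-0.1, 0.3, 1.0]
gripper_width: 0.994
gripper_force: 0.0
```

>>> servo_tool([
  {"hand":0.1,"xyz":[0,0,0],"delta_rot":[0,0,0]},
  {"hand":0.3,"xyz":[0,0,0],"delta_rot":[0,0,0]},
  {"hand":0.6,"xyz":[0,0,0],"delta_rot":[0,0,0]},
  {"hand":0.6,"xyz":[0,0,0],"delta_rot":[0,0,0]},
  {"hand":0.6,"xyz":[0,0,0],"delta_rot":[0,0,0]},
])

```text
clock: 6.4
tool_pos: [0.4976, -0.4048, 0.1005]
eef_rot: [3.054, 0.733, 0.001]
contact_force: [-0.3, -0.5, 2.8]
gripper_width: 0.496
gripper_force: 12.0
```

```bash
python3 - <<'E'
from plan import *
s=dict(r.state()); s["tool_pos"]=np.array([.498,-.405,.2])
plan(.668,.155,.13,27,.6,.049,s)
E
```

```text
at [ 0.498 -0.405  0.2  ] psi 26.99 q6 0.40 clk 6.40 F [-0.327  -0.5002  2.7781]
[{"hand":0.6,"xyz":[0.62,-0.65,0.11],"delta_rot":[0,0,0]},{"hand":0.6,"xyz":[0.62,-0.65,0.11],"delta_rot":[0,0,0]},{"hand":0.6,"xyz":[0.62,-0.65,0.11],"delta_rot":[0,0,0]},{"hand":0.6,"xyz":[0.63,-0.65,0.11],"delta_rot":[0,0,0]},{"hand":0.6,"xyz":[0.62,-0.65,0.11],"delta_rot":[0,0,0]}]
[{"hand":0.6,"xyz":[0.63,-0.65,0.11],"delta_rot":[0,0,0]},{"hand":0.6,"xyz":[0.62,-0.65,0.11],"delta_rot":[0,0,0]},{"hand":0.6,"xyz":[0.63,-0.65,0.1],"delta_rot":[0,0,0]},{"hand":0.6,"xyz":[0.62,-0.65,0.11],"delta_rot":[0,0,0]},{"hand":0.6,"xyz":[0.63,-0.65,0.1],"delta_rot":[0,0,0]}]
[{"hand":0.6,"xyz":[0.62,-0.65,0.11],"delta_rot":[0,0,0]},{"hand":0.6,"xyz":[0.63,-0.64,0.1],"delta_rot":[0,0,0]},{"hand":0.6,"xyz":[0.62,-0.65,0.11],"delta_rot":[0.01,0,0]}]
```

>>> servo_tool([
  {"hand":0.6,"xyz":[0,0,-0.4],"delta_rot":[0,0,0]},
  {"hand":0.6,"xyz":[0,0,-0.6],"delta_rot":[0,0,0]},
  {"hand":0.6,"xyz":[0,0,-1],"delta_rot":[0,0,0]},
])

```text
clock: 6.78
tool_pos: [0.4965, -0.4039, 0.2007]
eef_rot: [-3.052, -0.733, 0.003]
contact_force: [0.7, -0.3, -1.4]
gripper_width: 0.496
gripper_force: 12.0
```

>>> servo_tool([
  {"hand":0.6,"xyz":[0.62,-0.65,0.1],"delta_rot":[0,0,0]},
  {"hand":0.6,"xyz":[0.62,-0.65,0.1],"delta_rot":[0,0,0]},
  {"hand":0.6,"xyz":[0.62,-0.65,0.1],"delta_rot":[0,0,0]},
  {"hand":0.6,"xyz":[0.62,-0.65,0.1],"delta_rot":[0,0,0]},
  {"hand":0.6,"xyz":[0.62,-0.65,0.1],"delta_rot":[0,0,0]},
])

```text
clock: 7.4
tool_pos: [0.5623, -0.1881, 0.1764]
eef_rot: [3.054, 0.733, 0.002]
contact_force: [-0.6, -0.0, -1.0]
gripper_width: 0.495
gripper_force: 12.0
```

>>> servo_tool([
  {"hand":0.6,"xyz":[0.62,-0.65,0.1],"delta_rot":[0,0,0]},
  {"hand":0.6,"xyz":[0.62,-0.65,0.1],"delta_rot":[0,0,0]},
  {"hand":0.6,"xyz":[0.62,-0.65,0.1],"delta_rot":[0,0,0]},
  {"hand":0.6,"xyz":[0.62,-0.65,0.1],"delta_rot":[0,0,0]},
  {"hand":0.6,"xyz":[0.62,-0.65,0.1],"delta_rot":[0,0,0]},
])

```text
clock: 8.02
tool_pos: [0.6267, 0.0272, 0.1513]
eef_rot: [3.055, 0.733, 0.002]
contact_force: [-0.0, -0.5, -1.2]
gripper_width: 0.501
gripper_force: 12.0
```

>>> servo_tool([
  {"hand":0.6,"xyz":[0.62,-0.65,0.1],"delta_rot":[0,0,0]},
  {"hand":0.6,"xyz":[0.62,-0.65,0.1],"delta_rot":[0,0,0]},
  {"hand":0.6,"xyz":[0.62,-0.65,0.1],"delta_rot":[0,0,0]},
  {"hand":0.6,"xyz":[0,0,0],"delta_rot":[0,0,0]},
])

```text
clock: 8.52
tool_pos: [0.6653, 0.1579, 0.136]
eef_rot: [-3.053, -0.739, -0.002]
contact_force: [-0.1, -0.2, -1.1]
gripper_width: 0.498
gripper_force: 12.0
```

```bash
python3 - <<'E'
from plan import *
ims={n:r.grab_frame(n) for n in("scene","top")}
s=r.state(); p=s["tool_pos"]; print(p)
for n,u0,v0 in(("scene",None,None),("top",None,None)):
    u=px(n,p).astype(int)
    print(n,u)
for n in("scene","top"):
    for d in r.outline_of(n,"tank")[:2]:
        m=d["pixels"]; print(n,d["score"],m.sum(),np.argwhere(m).mean(0)[::-1],fit([(n,m)],cyl(.044,p[2]-.024,p[2]+.016),[p[0],p[1],0],False))
def crop(n,c,h):
    c=np.array(c).astype(int); return cv2.resize(ims[n][c[1]-h:c[1]+h,c[0]-h:c[0]+h],(400,400),interpolation=cv2.INTER_CUBIC)
cv2.imwrite("pics/c2.png",np.hstack([crop("scene",px("scene",p),45),crop("top",px("top",[.5,-.4,.06]),35)])[:,:,::-1])
for t,pt,p0 in(("cabin",box(.05,.05,.042,.076),[.497,-.405,D(45)]),("shed",box(.1,.06,0,.042),[.497,-.403,D(27)])):
    loc(t,pt,p0)
E
```

```text
[0.6645 0.155  0.1358]
scene [372 210]
top [186 138]
scene 0.4 85 [377.4    216.0235] [668.46 159.04   0.     2.95]
cabin top [ 498.4  -403.42   39.23    0.1 ]
shed top [ 497.63 -401.89   27.37    0.87]
shed scene [ 505.23 -403.35   27.25    0.89]
shed both [ 499.52 -402.75   25.82    1.86]
```

View pics/c2.png

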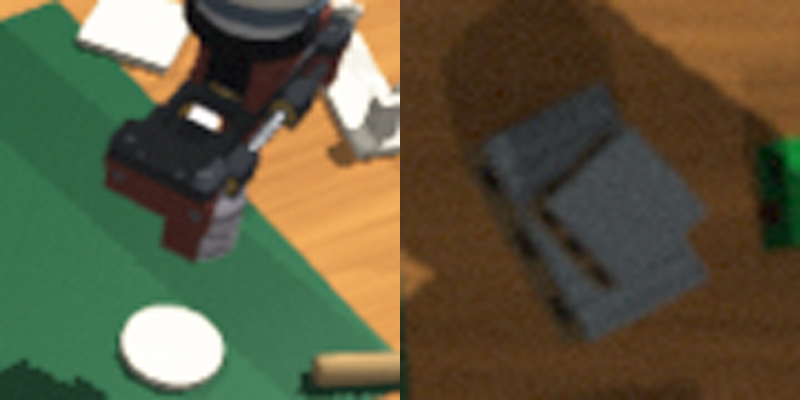

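The left crop shows the tank held over the round base. In the right crop the cabin now lies clear on the shed, at top view (415,208). At the grasp the TCP agreed with the top camera along the closing line (0.2 mm), so I'll trust that camera most. I'll average the noisy pose and lower the tank.

```bash
cat >> plan.py <<'E'
E
python3 - <<'E'
s=open('plan.py').read()
s=s.replace('if __name__','''def avg(k=4):
    P=[];Q=[]
    for i in range(k):
        r.grab_frame("top"); s=dict(r.state()); P.append(s["tool_pos"]); Q.append(Rn.from_rotvec(s["eef_rot"]))
    s["tool_pos"]=np.mean(P,0); s["eef_rot"]=Rn.concatenate(Q).mean().as_rotvec(); print("sd",np.std(P,0)); return s
if __name__''').replace("plan(*v)","plan(*v,s=avg())")
open('plan.py','w').write(s)
E
python3 plan.py .6655 .156 .045 27 .6
```

```text
sd [0.     0.0002 0.0001]
at [0.6647 0.1542 0.1353] psi 26.95 q6 1.31 clk 9.12 F [ 0.2226 -0.3315 -1.0903]
[{"hand":0.6,"xyz":[0.02,-0.01,0.9],"delta_rot":[0,0,0]},{"hand":0.6,"xyz":[0.01,-0.02,0.91],"delta_rot":[0,0,-0.01]}]
```

>>> servo_tool([
  {"hand":0.6,"xyz":[0.03,-0.03,1],"delta_rot":[0,0,0]},
  {"hand":0.6,"xyz":[0,0,0.6],"delta_rot":[0,0,0]},
  {"hand":0.6,"xyz":[0,0,0.3],"delta_rot":[0,0,0]},
  {"hand":0.6,"xyz":[0,0,0],"delta_rot":[0,0,0]},
  {"hand":0.6,"xyz":[0,0,0],"delta_rot":[0,0,0]},
])

```text
clock: 9.75
tool_pos: [0.6664, 0.157, 0.0415]
eef_rot: [3.055, 0.733, 0.003]
contact_force: [0.6, 0.7, -1.5]
gripper_width: 0.496
gripper_force: 12.0
```

>>> servo_tool([
  {"hand":0.6,"xyz":[0,0,0.06],"delta_rot":[0,0,0]},
  {"hand":0.6,"xyz":[0,0,0.04],"delta_rot":[0,0,0]},
  {"hand":0.6,"xyz":[0,0,0.03],"delta_rot":[0,0,0]},
  {"hand":0.6,"xyz":[0,0,0.02],"delta_rot":[0,0,0]},
  {"hand":0.6,"xyz":[0,0,0],"delta_rot":[0,0,0]},
])

```text
clock: 10.38
tool_pos: [0.6653, 0.1568, 0.0326]
eef_rot: [-3.055, -0.733, 0.0]
contact_force: [-0.0, 0.3, -1.9]
gripper_width: 0.496
gripper_force: 12.0
```

>>> servo_tool([
  {"hand":0.6,"xyz":[0,0,0.02],"delta_rot":[0,0,0]},
  {"hand":0.6,"xyz":[0,0,0],"delta_rot":[0,0,0]},
  {"hand":0.6,"xyz":[0,0,0],"delta_rot":[0,0,0]},
])

```text
clock: 10.75
tool_pos: [0.6654, 0.1569, 0.0325]
eef_rot: [-3.055, -0.733, -0.0]
contact_force: [-2.5, -0.6, 4.9]
gripper_width: 0.499
gripper_force: 12.0
```

```bash
python3 plan.py .4985 -.4035 .2 39 -1
```

```text
sd [0. 0. 0.]
at [0.6654 0.1569 0.0325] psi 27.00 q6 1.31 clk 10.95 F [-2.8877 -0.9962  5.7296]
[{"hand":-1,"xyz":[-0.62,0.65,-0.26],"delta_rot":[0,0,-0.15]},{"hand":-1,"xyz":[-0.63,0.64,-0.26],"delta_rot":[0,0,-0.15]},{"hand":-1,"xyz":[-0.64,0.63,-0.26],"delta_rot":[0,0,-0.15]},{"hand":-1,"xyz":[-0.65,0.62,-0.26],"delta_rot":[0,0,-0.16]},{"hand":-1,"xyz":[-0.66,0.61,-0.26],"delta_rot":[0,0,-0.15]}]
[{"hand":-1,"xyz":[-0.67,0.6,-0.26],"delta_rot":[0,0,-0.16]},{"hand":-1,"xyz":[-0.68,0.59,-0.26],"delta_rot":[0,0,-0.15]},{"hand":-1,"xyz":[-0.69,0.58,-0.26],"delta_rot":[0,0,-0.16]},{"hand":-1,"xyz":[-0.7,0.57,-0.25],"delta_rot":[0,0,-0.15]},{"hand":-1,"xyz":[-0.71,0.56,-0.26],"delta_rot":[0,0,-0.16]}]
[{"hand":-1,"xyz":[-0.72,0.54,-0.25],"delta_rot":[0,0,-0.15]},{"hand":-1,"xyz":[-0.72,0.53,-0.26],"delta_rot":[0,0,-0.16]},{"hand":-1,"xyz":[-0.73,0.52,-0.25],"delta_rot":[0,0,-0.15]}]
```

Contact is felt at 5 N, so the tank stands on the base. I'll open, rise and check the placement.

>>> servo_tool([
  {"hand":0,"xyz":[0,0,0],"delta_rot":[0,0,0]},
  {"hand":-0.5,"xyz":[0,0,0],"delta_rot":[0,0,0]},
  {"hand":-1,"xyz":[0,0,0],"delta_rot":[0,0,0]},
  {"hand":-1,"xyz":[0,0,0],"delta_rot":[0,0,0]},
  {"hand":-1,"xyz":[0,0,-0.4],"delta_rot":[0,0,0]},
])

```text
clock: 11.58
tool_pos: [0.6641, 0.1565, 0.0507]
eef_rot: [-3.055, -0.733, 0.005]
contact_force: [-0.2, 0.4, 0.2]
gripper_width: 0.917
gripper_force: 0.0
```

>>> servo_tool([
  {"hand":-1,"xyz":[0,0,-1],"delta_rot":[0,0,0]},
  {"hand":-1,"xyz":[0,0,-1],"delta_rot":[0,0,0]},
  {"hand":-1,"xyz":[-0.6,0.6,-1],"delta_rot":[0,0,0]},
  {"hand":-1,"xyz":[-0.65,0.65,0],"delta_rot":[0,0,0]},
  {"hand":-1,"xyz":[-0.65,0.65,0],"delta_rot":[0,0,-0.5]},
])

```text
clock: 12.2
tool_pos: [0.6246, 0.0299, 0.202]
eef_rot: [3.033, 0.815, 0.005]
contact_force: [0.5, -0.5, 0.3]
gripper_width: 0.999
gripper_force: 0.0
```

>>> servo_tool([
  {"hand":-1,"xyz":[-0.65,0.65,0],"delta_rot":[0,0,-0.5]},
  {"hand":-1,"xyz":[-0.65,0.65,0],"delta_rot":[0,0,-0.5]},
  {"hand":-1,"xyz":[-0.65,0.6,0],"delta_rot":[0,0,-0.5]},
  {"hand":-1,"xyz":[0,0,0],"delta_rot":[0,0,0]},
])

```text
clock: 12.7
tool_pos: [0.594, -0.1043, 0.2008]
eef_rot: [2.962, 1.043, 0.002]
contact_force: [0.7, 0.5, -0.1]
gripper_width: 1.0
gripper_force: 0.0
```

```bash
python3 - <<'E'
from plan import *
ims={n:r.grab_frame(n) for n in("scene","top")}
loc("tank",cyl(.044,.008,.048),[.665,.156,0],False)
loc("base_round",cyl(.064,0,.008),[.665,.156,0],False)
loc("cabin",box(.05,.05,.042,.076),[.497,-.405,D(39)])
def crop(n,c,h):
    c=np.array(c).astype(int); return cv2.resize(ims[n][c[1]-h:c[1]+h,c[0]-h:c[0]+h],(400,400),interpolation=cv2.INTER_CUBIC)
cv2.imwrite("pics/c3.png",np.hstack([crop("scene",px("scene",[.666,.156,.03]),28),crop("top",px("top",[.666,.156,.03]),28)])[:,:,::-1])
plan(.4985,-.4035,.15,39,-1,s=avg())
E
```

```text
tank top [663.72 158.76   0.     0.11]
tank scene [665.82 155.34   0.     0.08]
tank both [664.1  157.46   0.     0.25]
base_round top [664.83 156.26   0.     2.12]
base_round scene [670.39 152.45   0.     1.03]
base_round both [666.6  153.87   0.     3.37]
cabin top [ 497.85 -404.05   41.13    0.05]
cabin scene [ 502.44 -406.1    42.96    0.04]
cabin both [ 499.43 -405.18   41.02    0.2 ]
sd [0.     0.0002 0.    ]
at [ 0.5944 -0.1011  0.1993] psi 39.05 q6 0.70 clk 13.30 F [ 0.4999 -0.6009 -0.0131]
[{"hand":-1,"xyz":[-0.76,0.5,0.14],"delta_rot":[0,0,0]},{"hand":-1,"xyz":[-0.76,0.5,0.14],"delta_rot":[0,0,0]},{"hand":-1,"xyz":[-0.76,0.5,0.14],"delta_rot":[0,0,0]},{"hand":-1,"xyz":[-0.75,0.5,0.14],"delta_rot":[0,0,0]},{"hand":-1,"xyz":[-0.76,0.5,0.14],"delta_rot":[0,0,0]}]
[{"hand":-1,"xyz":[-0.75,0.49,0.14],"delta_rot":[0,0,0]},{"hand":-1,"xyz":[-0.76,0.5,0.15],"delta_rot":[0,0,0.01]}]
```

View pics/c3.png

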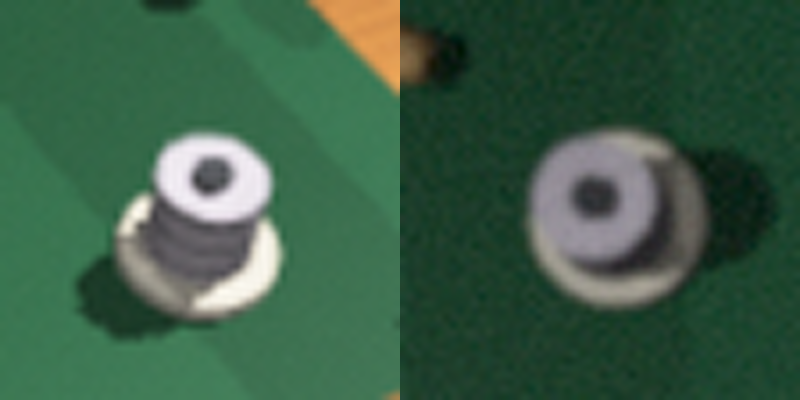

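The tank stands on the round base, slightly up and left of centre: disc centre (595,198) against base centre (619,217) in the right crop, partly parallax. I'll measure the residual more exactly.

```bash
python3 - <<'E'
from plan import *
old={n:cv2.imread(f"pics/{n}0.png")[:,:,::-1].astype(float).mean(2) for n in("scene","top")}
for n in("scene","top"):
    u=px(n,[.667,.156,.008]).round().astype(int); h=22; c=old[n][u[1]-h:u[1]+h+1,u[0]-h:u[0]+h+1]
    bg=np.percentile(c,20); fg=np.percentile(c,95); m=(c>(bg+fg)/2).astype(np.uint8)
    k,l,st,ce=cv2.connectedComponentsWithStats(m); i=l[h,h]; M=np.zeros((420,560)); M[u[1]-h:u[1]+h+1,u[0]-h:u[0]+h+1]=(l==i)
    print("base",n,M.sum(),fit([(n,M)],cyl(.064,0.,.008),[.667,.156,0],False))
r.grab_frame("scene");r.grab_frame("top")
for n in("scene","top"):
  for k in range(2):
    m=mask(n,"tank",[.666,.156],z=.03)
    print("tank",n,m.sum(),fit([(n,m)],cyl(.044,.008,.048),[.665,.156,0],False))
E
```

```text
base scene 319.0 [664.31 156.89   0.     0.1 ]
base top 472.0 [666.72 157.9    0.     0.04]
tank scene 285 [665.96 156.23   0.     0.06]
tank scene 285 [665.96 156.23   0.     0.06]
tank top 295 [663.45 158.26   0.     0.06]
tank top 295 [663.45 158.26   0.     0.06]
```

The tank sits about 2 mm off centre, on a base with a 10 mm rim, which is good. The top camera reads about (-1.8, +1.0) mm off the arm, so I'll correct for that. Next is the cabin at about (0.4998, -0.4042), yaw 41°.

>>> servo_tool([
  {"hand":-1,"xyz":[-0.75,0.5,0.2],"delta_rot":[0,0,-0.3]},
  {"hand":-1,"xyz":[-0.75,0.5,0.2],"delta_rot":[0,0,0]},
  {"hand":-1,"xyz":[-0.75,0.5,0.2],"delta_rot":[0,0,0]},
  {"hand":-1,"xyz":[-0.75,0.5,0.2],"delta_rot":[0,0,0]},
  {"hand":-1,"xyz":[-0.75,0.5,0.2],"delta_rot":[0,0,0]},
])

```text
clock: 14.22
tool_pos: [0.5322, -0.32, 0.1491]
eef_rot: [2.945, 1.095, 0.0]
contact_force: [0.4, 0.1, 0.2]
gripper_width: 1.002
gripper_force: 0.0
```

>>> servo_tool([
  {"hand":-1,"xyz":[-0.75,0.5,0.2],"delta_rot":[0,0,0]},
  {"hand":-1,"xyz":[-0.75,0.5,0.2],"delta_rot":[0,0,0]},
  {"hand":-1,"xyz":[0,0,0],"delta_rot":[0,0,0]},
])

```text
clock: 14.6
tool_pos: [0.5072, -0.4079, 0.1284]
eef_rot: [-2.946, -1.089, 0.001]
contact_force: [0.4, -0.2, -0.3]
gripper_width: 1.003
gripper_force: 0.0
```

```bash
python3 plan.py .4998 -.4042 .066 41 -1
```

```text
sd [0.0004 0.0007 0.0003]
at [ 0.5084 -0.4053  0.1292] psi 40.75 q6 0.17 clk 14.80 F [0.2154 0.6237 0.2706]
[{"hand":-1,"xyz":[-0.06,-0.06,0.63],"delta_rot":[0,0,-0.02]},{"hand":-1,"xyz":[-0.06,-0.07,0.63],"delta_rot":[-0.01,0,-0.02]}]
```

>>> servo_tool([
  {"hand":-1,"xyz":[-0.12,-0.13,0.3],"delta_rot":[0,0,-0.04]},
  {"hand":-1,"xyz":[0,0,0.5],"delta_rot":[0,0,0]},
  {"hand":-1,"xyz":[0,0,0.4],"delta_rot":[0,0,0]},
  {"hand":-1,"xyz":[0,0,0.06],"delta_rot":[0,0,0]},
  {"hand":-1,"xyz":[0,0,0],"delta_rot":[0,0,0]},
])

```text
clock: 15.42
tool_pos: [0.4999, -0.4042, 0.0662]
eef_rot: [-2.942, -1.102, 0.0]
contact_force: [1.0, -0.2, 0.6]
gripper_width: 0.999
gripper_force: 0.0
```

>>> servo_tool([
  {"hand":-0.1,"xyz":[0,0,0],"delta_rot":[0,0,0]},
  {"hand":0.1,"xyz":[0,0,0],"delta_rot":[0,0,0]},
  {"hand":0.6,"xyz":[0,0,0],"delta_rot":[0,0,0]},
  {"hand":0.6,"xyz":[0,0,0],"delta_rot":[0,0,0]},
  {"hand":0.6,"xyz":[0,0,0],"delta_rot":[0,0,0]},
])

```text
clock: 16.05
tool_pos: [0.4999, -0.4044, 0.0665]
eef_rot: [2.942, 1.101, 0.0]
contact_force: [-0.4, -0.0, 2.4]
gripper_width: 0.573
gripper_force: 12.0
```

```bash
python3 - <<'E'
from plan import *
s=avg(2)
print(s["tool_pos"],s["gripper_width"],s["contact_force"])
s["tool_pos"]=s["tool_pos"]+[0,0,.1]
plan(.3925,.3053,.15,37,.6,s=s)
E
```

```text
sd [0. 0. 0.]
[ 0.4999 -0.4044  0.0665] 0.5696514831982818 [-0.7354  0.1101  2.2518]
at [ 0.4999 -0.4044  0.1665] psi 41.03 q6 0.16 clk 16.15 F [-0.7354  0.1101  2.2518]
[{"hand":0.6,"xyz":[0.51,-0.81,0.02],"delta_rot":[0,0,0.04]},{"hand":0.6,"xyz":[0.51,-0.81,0.02],"delta_rot":[0,0,0.05]},{"hand":0.6,"xyz":[0.51,-0.81,0.02],"delta_rot":[0,0,0.04]},{"hand":0.6,"xyz":[0.5,-0.81,0.02],"delta_rot":[0,0,0.05]},{"hand":0.6,"xyz":[0.5,-0.82,0.02],"delta_rot":[0,0,0.04]}]
[{"hand":0.6,"xyz":[0.49,-0.82,0.02],"delta_rot":[0,0,0.05]},{"hand":0.6,"xyz":[0.49,-0.82,0.02],"delta_rot":[0,0,0.04]},{"hand":0.6,"xyz":[0.49,-0.82,0.02],"delta_rot":[0,0,0.05]},{"hand":0.6,"xyz":[0.48,-0.83,0.02],"delta_rot":[0,0,0.04]},{"hand":0.6,"xyz":[0.48,-0.83,0.02],"delta_rot":[0,0,0.05]}]
[{"hand":0.6,"xyz":[0.48,-0.83,0.03],"delta_rot":[0,0,0.04]},{"hand":0.6,"xyz":[0.47,-0.83,0.02],"delta_rot":[0,0,0.05]},{"hand":0.6,"xyz":[0.47,-0.84,0.03],"delta_rot":[0,0,0.04]},{"hand":0.6,"xyz":[0.46,-0.84,0.02],"delta_rot":[0,0,0.05]},{"hand":0.6,"xyz":[0.46,-0.84,0.03],"delta_rot":[0,0,0.04]}]
```

>>> servo_tool([
  {"hand":0.6,"xyz":[0,0,-0.4],"delta_rot":[0,0,0]},
  {"hand":0.6,"xyz":[0,0,-0.6],"delta_rot":[0,0,0]},
  {"hand":0.6,"xyz":[0,0,-1],"delta_rot":[0,0,0]},
  {"hand":0.6,"xyz":[0.5,-0.8,0],"delta_rot":[0,0,0.05]},
  {"hand":0.6,"xyz":[0.5,-0.8,0],"delta_rot":[0,0,0.05]},
])

```text
clock: 16.77
tool_pos: [0.4854, -0.3107, 0.1683]
eef_rot: [2.947, 1.083, 0.003]
contact_force: [0.6, 0.1, -1.3]
gripper_width: 0.57
gripper_force: 12.0
```

>>> servo_tool([
  {"hand":0.6,"xyz":[0.5,-0.8,0],"delta_rot":[0,0,0.05]},
  {"hand":0.6,"xyz":[0.5,-0.8,0],"delta_rot":[0,0,0.05]},
  {"hand":0.6,"xyz":[0.5,-0.8,0],"delta_rot":[0,0,0.05]},
  {"hand":0.6,"xyz":[0.5,-0.8,0],"delta_rot":[0,0,0.05]},
  {"hand":0.6,"xyz":[0.5,-0.8,0],"delta_rot":[0,0,0.05]},
])

```text
clock: 17.4
tool_pos: [0.4531, -0.0762, 0.1675]
eef_rot: [2.961, 1.046, 0.002]
contact_force: [0.3, -0.6, -0.3]
gripper_width: 0.568
gripper_force: 12.0
```

>>> servo_tool([
  {"hand":0.6,"xyz":[0.5,-0.8,0],"delta_rot":[0,0,0.05]},
  {"hand":0.6,"xyz":[0.5,-0.85,0],"delta_rot":[0,0,0.05]},
  {"hand":0.6,"xyz":[0.5,-0.85,0],"delta_rot":[0,0,0.05]},
  {"hand":0.6,"xyz":[0.45,-0.85,0],"delta_rot":[0,0,0.05]},
  {"hand":0.6,"xyz":[0.45,-0.85,0],"delta_rot":[0,0,0.05]},
])

```text
clock: 18.02
tool_pos: [0.4169, 0.1634, 0.1676]
eef_rot: [-2.975, -1.008, -0.003]
contact_force: [0.0, 1.0, -0.3]
gripper_width: 0.57
gripper_force: 12.0
```

>>> servo_tool([
  {"hand":0.6,"xyz":[0.45,-0.85,0.2],"delta_rot":[0,0,0.05]},
  {"hand":0.6,"xyz":[0.45,-0.85,0.2],"delta_rot":[0,0,0]},
  {"hand":0.6,"xyz":[0,0,0],"delta_rot":[0,0,0]},
  {"hand":0.6,"xyz":[0,0,0],"delta_rot":[0,0,0]},
])

```text
clock: 18.52
tool_pos: [0.4012, 0.2565, 0.1469]
eef_rot: [2.978, 1.002, 0.001]
contact_force: [0.3, -0.9, -0.3]
gripper_width: 0.571
gripper_force: 12.0
```

```bash
python3 - <<'E'
from plan import *
s=avg(2); p=s["tool_pos"]; r.grab_frame("scene")
plan(.3925,.3053,.036,37,.6,s=s)
R=Rn.from_rotvec(s["eef_rot"]).as_matrix(); ps=np.arctan2(R[1,0],R[0,0])
for t,pt,p0 in (("shed",box(.1,.06,0,.042),[.4985,-.4025,D(27)]),("base_square",box(.07,.07,0,.008),[.392,.306,D(-53)])): loc(t,pt,p0)
E
```

```text
sd [0.0001 0.0001 0.    ]
at [0.4015 0.2559 0.1469] psi 37.10 q6 1.47 clk 18.62 F [ 1.0788  0.3822 -0.9305]
[{"hand":0.6,"xyz":[0.15,-0.3,0.74],"delta_rot":[0,0,0.01]},{"hand":0.6,"xyz":[0.15,-0.3,0.74],"delta_rot":[0,0,0]},{"hand":0.6,"xyz":[0.15,-0.3,0.74],"delta_rot":[0,0,0.01]}]
shed top [ 497.23 -402.18   28.59    0.05]
shed scene [ 502.23 -403.55   28.12    0.04]
shed both [ 498.65 -402.95   28.11    0.15]
base_square top [382.78 305.31 -45.36   7.32]
base_square scene [395.8  302.48 -53.05   0.18]
base_square both [388.1  305.39 -49.     7.64]
```

>>> servo_tool([
  {"hand":0.6,"xyz":[0.23,-0.45,0],"delta_rot":[0,0,0.02]},
  {"hand":0.6,"xyz":[0.22,-0.45,0.3],"delta_rot":[0,0,0]},
  {"hand":0.6,"xyz":[0,0,1],"delta_rot":[0,0,0]},
  {"hand":0.6,"xyz":[0,0,0.7],"delta_rot":[0,0,0]},
  {"hand":0.6,"xyz":[0,0,0.15],"delta_rot":[0,0,0]},
])

```text
clock: 19.5
tool_pos: [0.391, 0.3049, 0.037]
eef_rot: [2.978, 0.996, -0.006]
contact_force: [-0.8, 0.0, -0.9]
gripper_width: 0.566
gripper_force: 12.0
```

>>> servo_tool([
  {"hand":0.6,"xyz":[0,0,0],"delta_rot":[0,0,0]},
  {"hand":0.6,"xyz":[0,0,0],"delta_rot":[0,0,0]},
  {"hand":0.6,"xyz":[0,0,0.04],"delta_rot":[0,0,0]},
  {"hand":0.6,"xyz":[0,0,0.02],"delta_rot":[0,0,0]},
  {"hand":0.6,"xyz":[0,0,0],"delta_rot":[0,0,0]},
])

```text
clock: 20.12
tool_pos: [0.3922, 0.3061, 0.0361]
eef_rot: [-2.979, -0.997, -0.001]
contact_force: [0.6, 0.1, -0.3]
gripper_width: 0.568
gripper_force: 12.0
```

```bash
python3 - <<'E'
from plan import *
plan(.3925,.3053,.0325,37,.6,s=avg(2))
E
```

```text
sd [0. 0. 0.]
at [0.3921 0.3061 0.036 ] psi 37.02 q6 1.56 clk 20.23 F [-0.1813  0.4046 -1.1629]
[{"hand":0.6,"xyz":[0,0.02,0.07],"delta_rot":[0,0,0]}]
```

>>> servo_tool([
  {"hand":0.6,"xyz":[0,0.02,0.04],"delta_rot":[0,0,0]},
  {"hand":0.6,"xyz":[0,0,0.03],"delta_rot":[0,0,0]},
  {"hand":0.6,"xyz":[0,0,0.01],"delta_rot":[0,0,0]},
  {"hand":0.6,"xyz":[0,0,0],"delta_rot":[0,0,0]},
  {"hand":0.6,"xyz":[0,0,0],"delta_rot":[0,0,0]},
])

```text
clock: 20.85
tool_pos: [0.3928, 0.3052, 0.0323]
eef_rot: [2.979, 0.997, 0.0]
contact_force: [-1.8, -1.7, 8.5]
gripper_width: 0.568
gripper_force: 12.0
```

Contact is felt. I'll release, rise, head back toward the shed and check the cabin.

>>> servo_tool([
  {"hand":0,"xyz":[0,0,0],"delta_rot":[0,0,0]},
  {"hand":-0.5,"xyz":[0,0,0],"delta_rot":[0,0,0]},
  {"hand":-1,"xyz":[0,0,0],"delta_rot":[0,0,0]},
  {"hand":-1,"xyz":[0,0,0],"delta_rot":[0,0,0]},
  {"hand":-1,"xyz":[0,0,-0.4],"delta_rot":[0,0,0]},
])

```text
clock: 21.48
tool_pos: [0.3918, 0.3046, 0.0509]
eef_rot: [2.978, 0.997, -0.005]
contact_force: [-0.2, -0.7, -0.0]
gripper_width: 0.975
gripper_force: 0.0
```

>>> servo_tool([
  {"hand":-1,"xyz":[0,0,-1],"delta_rot":[0,0,0]},
  {"hand":-1,"xyz":[0,0,-1],"delta_rot":[0,0,0]},
  {"hand":-1,"xyz":[-0.4,0.8,-0.5],"delta_rot":[0,0,0.5]},
  {"hand":-1,"xyz":[-0.4,0.8,0],"delta_rot":[0,0,0.5]},
  {"hand":-1,"xyz":[-0.4,0.8,0],"delta_rot":[0,0,0.45]},
])

```text
clock: 22.1
tool_pos: [0.4104, 0.1713, 0.1774]
eef_rot: [-3.046, -0.767, -0.002]
contact_force: [0.6, 0.8, -1.1]
gripper_width: 0.997
gripper_force: 0.0
```

>>> servo_tool([
  {"hand":-1,"xyz":[-0.4,0.8,0],"delta_rot":[0,0,0]},
  {"hand":-1,"xyz":[-0.4,0.8,0],"delta_rot":[0,0,0]},
  {"hand":-1,"xyz":[-0.4,0.8,0],"delta_rot":[0,0,0]},
  {"hand":-1,"xyz":[-0.4,0.8,0],"delta_rot":[0,0,0]},
  {"hand":-1,"xyz":[-0.4,0.8,0],"delta_rot":[0,0,0]},
])

```text
clock: 22.72
tool_pos: [0.4168, -0.0526, 0.1769]
eef_rot: [3.046, 0.768, 0.0]
contact_force: [-0.1, -0.0, 0.2]
gripper_width: 1.002
gripper_force: 0.0
```

>>> servo_tool([
  {"hand":-1,"xyz":[-0.4,0.8,0],"delta_rot":[0,0,0]},
  {"hand":-1,"xyz":[-0.4,0.8,0],"delta_rot":[0,0,0]},
  {"hand":-1,"xyz":[-0.4,0.8,0],"delta_rot":[0,0,0]},
  {"hand":-1,"xyz":[0,0,0],"delta_rot":[0,0,0]},
])

```text
clock: 23.22
tool_pos: [0.4213, -0.1877, 0.1769]
eef_rot: [3.047, 0.763, 0.001]
contact_force: [-0.3, 1.1, -0.4]
gripper_width: 0.999
gripper_force: 0.0
```

```bash
python3 - <<'E'
from plan import *
ims={n:r.grab_frame(n) for n in("scene","top")}
loc("cabin",box(.05,.05,.008,.042),[.3925,.3055,D(37)])
def crop(n,c,h):
    c=np.array(c).astype(int); return cv2.resize(ims[n][c[1]-h:c[1]+h,c[0]-h:c[0]+h],(400,400),interpolation=cv2.INTER_CUBIC)
cv2.imwrite("pics/c4.png",np.hstack([crop("scene",px("scene",[.392,.305,.03]),25),crop("top",px("top",[.392,.305,.03]),25)])[:,:,::-1])
plan(.499,-.4032,.13,28.3,-1,s=avg(2))
E
```

```text
cabin top [390.94 305.32  39.02   0.13]
cabin scene [395.17 301.09  37.91   0.06]
cabin both [392.03 304.01  36.4    0.26]
sd [0.0001 0.     0.    ]
at [ 0.4208 -0.1842  0.1767] psi 28.39 q6 0.64 clk 23.52 F [-0.96    0.2713  0.5655]
[{"hand":-1,"xyz":[-0.14,0.92,0.19],"delta_rot":[0,0,0]},{"hand":-1,"xyz":[-0.14,0.92,0.19],"delta_rot":[0,0,0]},{"hand":-1,"xyz":[-0.14,0.92,0.18],"delta_rot":[0,0,0.01]},{"hand":-1,"xyz":[-0.14,0.92,0.19],"delta_rot":[0,0,0]},{"hand":-1,"xyz":[-0.15,0.92,0.18],"delta_rot":[-0.01,0,0.01]}]
```

View pics/c4.png

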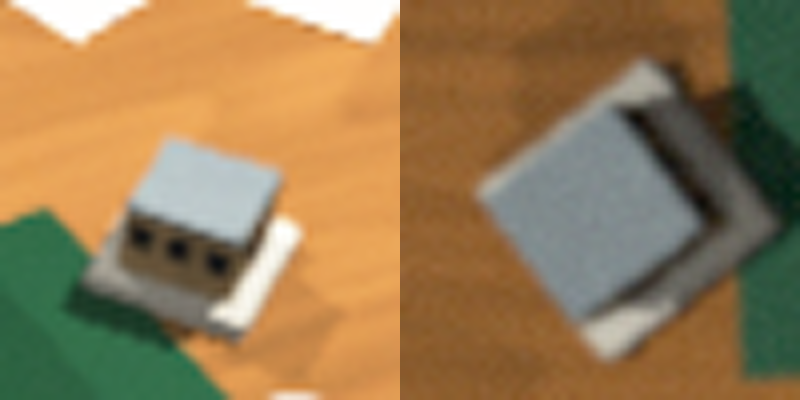

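The cabin stands squared on its base: roof centre (594,209) against base centre (627,209) in the right crop, matching the expected parallax to about 1.5 mm. Next is the shed.

>>> servo_tool([
  {"hand":-1,"xyz":[-0.14,0.92,0.2],"delta_rot":[0,0,0]},
  {"hand":-1,"xyz":[-0.14,0.92,0.2],"delta_rot":[0,0,0]},
  {"hand":-1,"xyz":[-0.14,0.92,0.2],"delta_rot":[0,0,0]},
  {"hand":-1,"xyz":[-0.14,0.92,0.2],"delta_rot":[0,0,0]},
  {"hand":-1,"xyz":[-0.14,0.92,0.2],"delta_rot":[0,0,0]},
])

```text
clock: 24.15
tool_pos: [0.5002, -0.4047, 0.1264]
eef_rot: [-3.045, -0.771, 0.0]
contact_force: [0.8, -0.6, 0.1]
gripper_width: 0.997
gripper_force: 0.0
```

>>> servo_tool([
  {"hand":-1,"xyz":[0,0,0],"delta_rot":[0,0,0]},
  {"hand":-1,"xyz":[0,0,0],"delta_rot":[0,0,0]},
])

```text
clock: 24.4
tool_pos: [0.499, -0.4029, 0.1264]
eef_rot: [-3.044, -0.769, 0.001]
contact_force: [-0.4, -0.4, -0.1]
gripper_width: 1.0
gripper_force: 0.0
```

```bash
python3 - <<'E'
from plan import *
plan(.499,-.4032,.03,28.3,-1,s=avg(2))
E
```

```text
sd [0.0001 0.     0.0001]
at [ 0.4991 -0.4027  0.1269] psi 28.39 q6 0.38 clk 24.50 F [-0.109  -0.2773 -0.191 ]
[{"hand":-1,"xyz":[0,0,0.97],"delta_rot":[0,0,0.01]},{"hand":-1,"xyz":[-0.01,0.01,0.97],"delta_rot":[-0.01,0,0]}]
```

>>> servo_tool([
  {"hand":-1,"xyz":[0,0,0.5],"delta_rot":[0,0,0.02]},
  {"hand":-1,"xyz":[0,0.01,0.7],"delta_rot":[0,0,0]},
  {"hand":-1,"xyz":[0,0,0.5],"delta_rot":[0,0,0]},
  {"hand":-1,"xyz":[0,0,0.24],"delta_rot":[0,0,0]},
  {"hand":-1,"xyz":[0,0,0],"delta_rot":[0,0,0]},
])

```text
clock: 25.12
tool_pos: [0.4994, -0.404, 0.0297]
eef_rot: [-3.046, -0.766, 0.001]
contact_force: [0.3, 0.0, 0.0]
gripper_width: 1.0
gripper_force: 0.0
```

>>> servo_tool([
  {"hand":-0.3,"xyz":[0,0,0],"delta_rot":[0,0,0]},
  {"hand":0,"xyz":[0,0,0],"delta_rot":[0,0,0]},
  {"hand":0.6,"xyz":[0,0,0],"delta_rot":[0,0,0]},
  {"hand":0.6,"xyz":[0,0,0],"delta_rot":[0,0,0]},
  {"hand":0.6,"xyz":[0,0,0],"delta_rot":[0,0,0]},
], squeeze=18)

```text
clock: 25.75
tool_pos: [0.4997, -0.405, 0.0305]
eef_rot: [3.047, 0.765, 0.001]
contact_force: [-1.6, 0.7, 5.9]
gripper_width: 0.685
gripper_force: 18.0
```

```bash
python3 - <<'E'
from plan import *
s=avg(2); print(s["tool_pos"],s["gripper_width"])
s["tool_pos"]=s["tool_pos"]+[0,0,.1]
plan(.4915,.0225,.13,-35.5,.6,s=s)
E
```

```text
sd [0. 0. 0.]
[ 0.4997 -0.405   0.0305] 0.6852369043000499
at [ 0.4997 -0.405   0.1305] psi 28.19 q6 0.38 clk 25.85 F [-1.1566  2.1317  5.8968]
[{"hand":0.6,"xyz":[0.35,-0.69,0],"delta_rot":[0,0,0.96]},{"hand":0.6,"xyz":[0.28,-0.72,0],"delta_rot":[0,0,0.97]},{"hand":0.6,"xyz":[0.21,-0.75,0],"delta_rot":[0,0,0.96]},{"hand":0.6,"xyz":[0.13,-0.77,0],"delta_rot":[0,0,0.97]},{"hand":0.6,"xyz":[0.05,-0.78,0],"delta_rot":[0,0,0.96]}]
[{"hand":0.6,"xyz":[-0.02,-0.78,0],"delta_rot":[0,0,0.97]},{"hand":0.6,"xyz":[-0.1,-0.77,0],"delta_rot":[0,0,0.96]},{"hand":0.6,"xyz":[-0.18,-0.76,0],"delta_rot":[0,0,0.97]},{"hand":0.6,"xyz":[-0.26,-0.73,0],"delta_rot":[0,0,0.96]},{"hand":0.6,"xyz":[-0.33,-0.7,0],"delta_rot":[0,0,0.97]}]
[{"hand":0.6,"xyz":[-0.39,-0.67,0.01],"delta_rot":[0,0,0.96]}]
```

>>> servo_tool([
  {"hand":0.6,"xyz":[0,0,-0.5],"delta_rot":[0,0,0]},
  {"hand":0.6,"xyz":[0,0,-0.8],"delta_rot":[0,0,0]},
  {"hand":0.6,"xyz":[0,0,-0.7],"delta_rot":[0,0,0]},
  {"hand":0.6,"xyz":[0.35,-0.69,0],"delta_rot":[0,0,0.96]},
  {"hand":0.6,"xyz":[0.28,-0.72,0],"delta_rot":[0,0,0.97]},
])

```text
clock: 26.48
tool_pos: [0.4977, -0.327, 0.1302]
eef_rot: [3.109, 0.447, 0.001]
contact_force: [-0.1, 1.1, -1.1]
gripper_width: 0.682
gripper_force: 17.9
```

>>> servo_tool([
  {"hand":0.6,"xyz":[0.21,-0.75,0],"delta_rot":[0,0,0.96]},
  {"hand":0.6,"xyz":[0.13,-0.77,0],"delta_rot":[0,0,0.97]},
  {"hand":0.6,"xyz":[0.05,-0.78,0],"delta_rot":[0,0,0.96]},
  {"hand":0.6,"xyz":[-0.02,-0.78,0],"delta_rot":[0,0,0.97]},
  {"hand":0.6,"xyz":[-0.1,-0.77,0],"delta_rot":[0,0,0.96]},
])

```text
clock: 27.1
tool_pos: [0.4941, -0.1314, 0.1297]
eef_rot: [3.123, -0.342, -0.0]
contact_force: [0.0, 0.7, -2.7]
gripper_width: 0.682
gripper_force: 17.9
```

>>> servo_tool([
  {"hand":0.6,"xyz":[-0.18,-0.76,0],"delta_rot":[0,0,0.97]},
  {"hand":0.6,"xyz":[-0.26,-0.73,0],"delta_rot":[0,0,0.96]},
  {"hand":0.6,"xyz":[-0.33,-0.7,0],"delta_rot":[0,0,0.97]},
  {"hand":0.6,"xyz":[-0.39,-0.67,0],"delta_rot":[0,0,0.96]},
  {"hand":0.6,"xyz":[0,0,0],"delta_rot":[0,0,0]},
])

```text
clock: 27.72
tool_pos: [0.4911, 0.0245, 0.1297]
eef_rot: [-2.994, 0.952, 0.0]
contact_force: [0.2, -0.8, -0.8]
gripper_width: 0.684
gripper_force: 17.9
```

```bash
python3 - <<'E'
from plan import *
ims={n:r.grab_frame(n) for n in("scene","top")}
s=avg(2)
p=s["tool_pos"]
plan(.4915,.0225,.0425,-35.5,.6,s=s)
loc("shed",box(.1,.06,p[2]-.0305,p[2]+.0115),[p[0],p[1],D(-35.5)])
E
```

```text
sd [0.     0.0001 0.    ]
at [0.4913 0.022  0.1298] psi -35.43 q6 2.21 clk 27.93 F [ 0.2154  0.8077 -0.8119]
[{"hand":0.6,"xyz":[0,-0.01,0.87],"delta_rot":[0,0,0.01]},{"hand":0.6,"xyz":[0,0,0.88],"delta_rot":[0,0,0]}]
shed top [485.28  24.06 -32.8   14.41]
shed scene [495.25  19.41 -32.93   0.13]
shed both [488.36  22.38 -33.46  14.61]
```

>>> servo_tool([
  {"hand":0.6,"xyz":[0,-0.01,0.7],"delta_rot":[0,0,0.01]},
  {"hand":0.6,"xyz":[0,0,0.7],"delta_rot":[0,0,0]},
  {"hand":0.6,"xyz":[0,0,0.3],"delta_rot":[0,0,0]},
  {"hand":0.6,"xyz":[0,0,0.05],"delta_rot":[0,0,0]},
  {"hand":0.6,"xyz":[0,0,0],"delta_rot":[0,0,0]},
])

```text
clock: 28.65
tool_pos: [0.4922, 0.0228, 0.043]
eef_rot: [-2.991, 0.959, -0.001]
contact_force: [-0.3, -0.5, -2.1]
gripper_width: 0.68
gripper_force: 17.9
```

>>> servo_tool([
  {"hand":0.6,"xyz":[0,0,0],"delta_rot":[0,0,0]},
  {"hand":0.6,"xyz":[0,0,0.04],"delta_rot":[0,0,0]},
  {"hand":0.6,"xyz":[0,0,0.03],"delta_rot":[0,0,0]},
  {"hand":0.6,"xyz":[0,0,0.01],"delta_rot":[0,0,0]},
  {"hand":0.6,"xyz":[0,0,0],"delta_rot":[0,0,0]},
])

```text
clock: 29.28
tool_pos: [0.4916, 0.0231, 0.0385]
eef_rot: [2.992, -0.958, -0.0]
contact_force: [-1.6, 0.3, 2.9]
gripper_width: 0.685
gripper_force: 17.9
```

>>> servo_tool([
  {"hand":0.3,"xyz":[0,0,0.01],"delta_rot":[0,0,0]},
  {"hand":-0.5,"xyz":[0,0,0],"delta_rot":[0,0,0]},
  {"hand":-1,"xyz":[0,0,0],"delta_rot":[0,0,0]},
  {"hand":-1,"xyz":[0,0,0],"delta_rot":[0,0,0]},
  {"hand":-1,"xyz":[0,0,-0.4],"delta_rot":[0,0,0]},
])

```text
clock: 29.9
tool_pos: [0.4906, 0.023, 0.0569]
eef_rot: [2.991, -0.958, -0.004]
contact_force: [0.2, 1.0, -1.1]
gripper_width: 0.996
gripper_force: 0.0
```

>>> servo_tool([
  {"hand":-1,"xyz":[0,0,-1],"delta_rot":[0,0,0]},
  {"hand":-1,"xyz":[0,0,-1],"delta_rot":[0,0,0]},
  {"hand":-1,"xyz":[0,0,-0.5],"delta_rot":[0,0,0]},
])

```text
clock: 30.28
tool_pos: [0.4926, 0.023, 0.1854]
eef_rot: [-2.991, 0.958, -0.005]
contact_force: [0.6, 0.1, -0.1]
gripper_width: 1.001
gripper_force: 0.0
```

```bash
python3 - <<'E'
from plan import *
plan(.43,-.15,.2,69,-1,s=avg(2))
E
```

```text
sd [0.0002 0.     0.001 ]
at [0.4936 0.0231 0.1864] psi -35.52 q6 2.21 clk 30.38 F [ 0.183  -0.5252 -0.0568]
[{"hand":-1,"xyz":[0.05,0.2,-0.02],"delta_rot":[0,0,-0.97]},{"hand":-1,"xyz":[0.03,0.2,-0.02],"delta_rot":[0,0,-0.97]},{"hand":-1,"xyz":[0.01,0.2,-0.01],"delta_rot":[0,0,-0.97]},{"hand":-1,"xyz":[-0.01,0.21,-0.02],"delta_rot":[0,0,-0.97]},{"hand":-1,"xyz":[-0.03,0.2,-0.01],"delta_rot":[0,0,-0.97]}]
[{"hand":-1,"xyz":[-0.05,0.2,-0.02],"delta_rot":[0,0,-0.97]},{"hand":-1,"xyz":[-0.07,0.19,-0.01],"delta_rot":[0,0,-0.97]},{"hand":-1,"xyz":[-0.09,0.19,-0.02],"delta_rot":[0,0,-0.97]},{"hand":-1,"xyz":[-0.1,0.18,-0.01],"delta_rot":[0,0,-0.97]},{"hand":-1,"xyz":[-0.12,0.16,-0.02],"delta_rot":[0,0,-0.97]}]
[{"hand":-1,"xyz":[-0.14,0.15,-0.01],"delta_rot":[0.01,-0.01,-0.97]},{"hand":-1,"xyz":[-0.15,0.14,-0.02],"delta_rot":[0,0,-0.96]},{"hand":-1,"xyz":[-0.17,0.12,-0.01],"delta_rot":[0.01,-0.01,-0.97]},{"hand":-1,"xyz":[-0.18,0.1,-0.02],"delta_rot":[0,0,-0.96]},{"hand":-1,"xyz":[-0.19,0.09,-0.01],"delta_rot":[0.01,-0.01,-0.97]}]
[{"hand":-1,"xyz":[-0.19,0.06,-0.02],"delta_rot":[0,0,-0.96]},{"hand":-1,"xyz":[-0.2,0.05,-0.01],"delta_rot":[0.01,-0.01,-0.97]},{"hand":-1,"xyz":[-0.2,0.02,-0.02],"delta_rot":[0,0,-0.96]}]
```

>>> servo_tool([
  {"hand":-1,"xyz":[0.05,0.2,0],"delta_rot":[0,0,-1]},
  {"hand":-1,"xyz":[0.03,0.2,0],"delta_rot":[0,0,-1]},
  {"hand":-1,"xyz":[0.01,0.2,0],"delta_rot":[0,0,-1]},
  {"hand":-1,"xyz":[-0.01,0.2,0],"delta_rot":[0,0,-1]},
  {"hand":-1,"xyz":[-0.03,0.2,0],"delta_rot":[0,0,-1]},
])

```text
clock: 31.0
tool_pos: [0.4728, -0.0245, 0.1813]
eef_rot: [-3.138, 0.146, 0.004]
contact_force: [0.2, 0.4, -0.1]
gripper_width: 0.999
gripper_force: 0.0
```

>>> servo_tool([
  {"hand":-1,"xyz":[-0.05,0.2,0],"delta_rot":[0,0,-1]},
  {"hand":-1,"xyz":[-0.07,0.2,0],"delta_rot":[0,0,-1]},
  {"hand":-1,"xyz":[-0.09,0.2,0],"delta_rot":[0,0,-1]},
  {"hand":-1,"xyz":[-0.1,0.18,0],"delta_rot":[0,0,-1]},
  {"hand":-1,"xyz":[-0.12,0.16,0],"delta_rot":[0,0,-1]},
])

```text
clock: 31.62
tool_pos: [0.4565, -0.074, 0.1813]
eef_rot: [-3.068, -0.671, 0.003]
contact_force: [-1.1, 0.1, -0.1]
gripper_width: 0.999
gripper_force: 0.0
```

>>> servo_tool([
  {"hand":-1,"xyz":[-0.14,0.15,0],"delta_rot":[0,0,-1]},
  {"hand":-1,"xyz":[-0.15,0.14,0],"delta_rot":[0,0,-1]},
  {"hand":-1,"xyz":[-0.17,0.12,0],"delta_rot":[0,0,-1]},
  {"hand":-1,"xyz":[-0.18,0.1,0],"delta_rot":[0,0,-1]},
  {"hand":-1,"xyz":[-0.19,0.09,0],"delta_rot":[0,0,-1]},
])

```text
clock: 32.25
tool_pos: [0.4409, -0.1232, 0.1814]
eef_rot: [-2.789, -1.442, 0.003]
contact_force: [-0.1, 0.9, 0.1]
gripper_width: 1.002
gripper_force: 0.0
```

```bash
python3 - <<'E'
from plan import *
ims={n:r.grab_frame(n) for n in("scene","top")}
loc("shed",box(.1,.06,.008,.05),[.4915,.0225,D(-35.5)])
loc("wall",box(.092,.01,.054,.062),[.386,-.26,D(-6)])
loc("base_slots",box(.13,.044,0,.008),[.514,.414,D(-15)])
def crop(n,c,h):
    c=np.array(c).astype(int); return cv2.resize(ims[n][c[1]-h:c[1]+h,c[0]-h:c[0]+h],(400,400),interpolation=cv2.INTER_CUBIC)
L=np.hstack([crop("scene",px("scene",[.515,.414,.03]),25),crop("top",px("top",[.515,.414,.03]),32)])
S=np.hstack([crop("scene",px("scene",[.386,-.26,.04]),25),crop("top",px("top",[.386,-.26,.04]),32)])
cv2.imwrite("pics/c5.png",L[:,:,::-1]);cv2.imwrite("pics/c6.png",S[:,:,::-1])
cv2.imwrite("pics/c7.png",np.hstack([crop("scene",px("scene",[.4915,.0225,.03]),30),crop("top",px("top",[.4915,.0225,.03]),30)])[:,:,::-1])
for n in ims: cv2.imwrite(f"pics/{n}1.png",ims[n][:,:,::-1])
plan(.43,-.15,.2,69,-1,s=r.state())
E
```

```text
shed top [490.21  23.54 -36.04   0.04]
shed scene [495.49  20.05 -35.69   0.04]
shed both [491.14  22.77 -35.85   0.13]
wall scene [ 392.43 -263.94   -7.93    0.61]
base_slots top [514.43 415.   -15.25   0.07]
base_slots scene [514.79 412.29 -14.43   0.17]
base_slots both [514.81 414.36 -15.35   0.26]
at [ 0.4418 -0.1228  0.1826] psi 54.44 q6 0.32 clk 32.65 F [-0.267   0.1829  0.1828]
[{"hand":-1,"xyz":[-0.19,0.04,-0.12],"delta_rot":[0,0,-0.81]},{"hand":-1,"xyz":[-0.2,0.03,-0.11],"delta_rot":[0,0,-0.81]},{"hand":-1,"xyz":[-0.2,0,-0.12],"delta_rot":[0,0,-0.81]}]
```

View pics/c5.png

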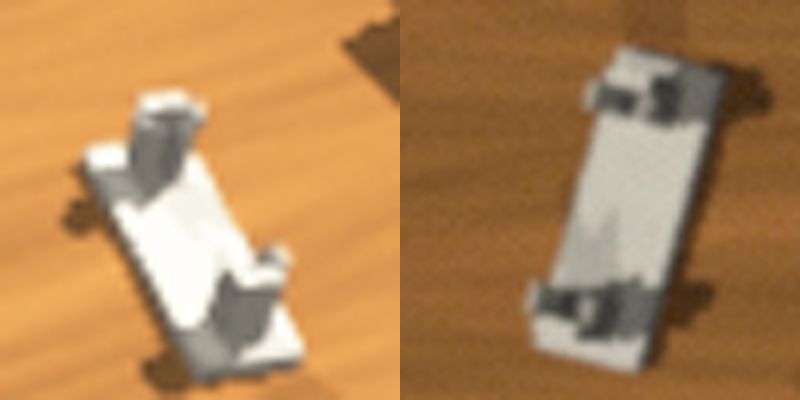

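View pics/c6.png

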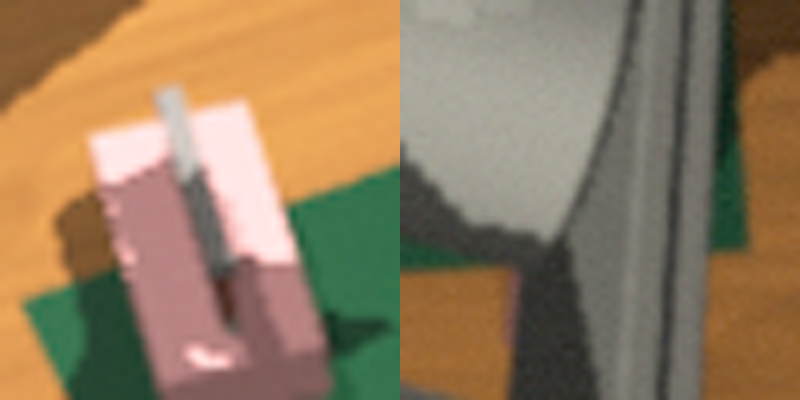

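View pics/c7.png

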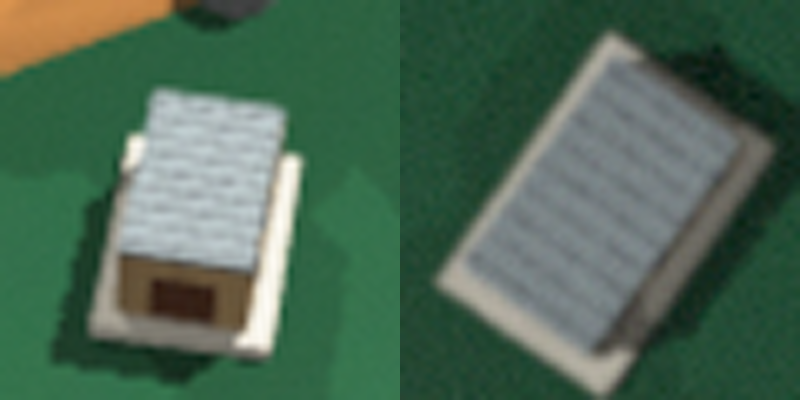

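Shed, right crop: roof and base outlines run parallel with an even border, so it's good to about 1.5 mm. Slots base: slab corners in the right crop at (622,45), (725,72), (640,372) and (533,345). Foam: the grey coping runs (165,90) to (230,290) in the left crop, and the arm hides it from the top camera. I'll measure the wall from the first pictures.

```bash
python3 - <<'E'
from plan import *
c=np.array(px("top",[.515,.414,.03])).astype(int)
K=np.array([[622,45],[725,72],[640,372],[533,345]],float)-[400,0]
P=np.array([back("top",c-32+(k+.5)/6.25-.5,.008) for k in K])
print("slots",P.mean(0),np.linalg.norm(P-np.roll(P,1,0),axis=1),np.degrees(np.arctan2(*(P[1]+P[0]-P[2]-P[3])[[1,0]])))
V=[]
for n in("scene","top"):
    im=cv2.imread(f"pics/{n}0.png"); hsv=cv2.cvtColor(im,cv2.COLOR_BGR2HSV)
    u=np.array(px(n,[.386,-.26,.04])).astype(int); h=32
    x=im[u[1]-h:u[1]+h,u[0]-h:u[0]+h].astype(int)
    g=(x.max(2)-x.min(2)<22)&(x.mean(2)>70); k,l,st,ce=cv2.connectedComponentsWithStats(g.astype(np.uint8))
    b=min(range(1,k),key=lambda i:np.linalg.norm(ce[i]-h) if st[i,4]>20 else 99)
    m=(l==b); M=np.zeros((420,560),bool); M[u[1]-h:u[1]+h,u[0]-h:u[0]+h]=m
    print(n,m.sum(),ce[b]+u-h,rect(n,M,.062),fit([(n,M)],box(.092,.01,.054,.062),[.388,-.26,D(-6)]))
    y=cv2.resize(x.astype(np.uint8),(400,400),interpolation=cv2.INTER_CUBIC); cc,_=cv2.findContours(cv2.resize(m.astype(np.uint8),(400,400),interpolation=cv2.INTER_NEAREST),0,1); cv2.drawContours(y,cc,-1,(0,255,0),1); V.append(y)
cv2.imwrite("pics/c8.png",np.hstack(V))
E
```

```text
slots [0.5151 0.4137 0.008 ] [0.1312 0.0452 0.1307 0.0465] -15.30091666328951
scene 56 [194.0179 211.3214] [ 392.9 -265.7   89.5    7.4   -6.1] [ 391.66 -265.05   -7.84    0.77]
top 177 [359.2825 254.3164] [ 387.4 -259.5   89.5   12.4   -6.2] [ 387.31 -260.29   -6.42    0.14]
```

View pics/c8.png

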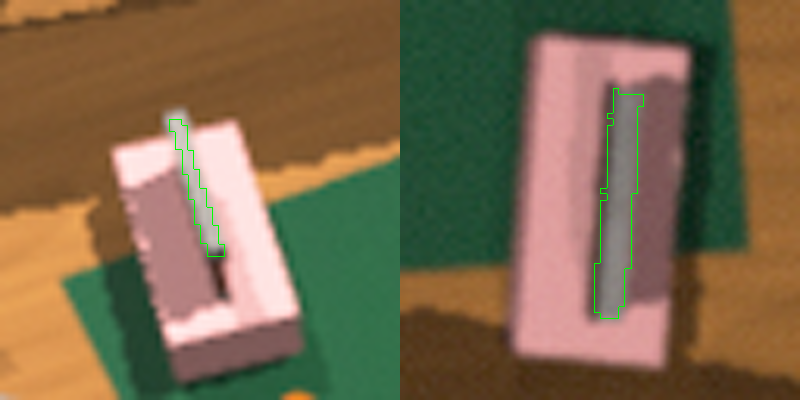

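```bash
python3 - <<'E'
from plan import *
plan(.389,-.2613,.15,173.7,-1,s=avg(2))
E
```

```text
sd [0. 0. 0.]
at [ 0.4419 -0.1229  0.1827] psi 54.46 q6 0.32 clk 32.75 F [1.0962 0.6765 0.0412]
[{"hand":-1,"xyz":[-0.14,0.04,0.03],"delta_rot":[0,0,-0.99]},{"hand":-1,"xyz":[-0.15,0.02,0.03],"delta_rot":[0,0,-0.99]},{"hand":-1,"xyz":[-0.15,0.01,0.03],"delta_rot":[0,0,-0.99]},{"hand":-1,"xyz":[-0.15,-0.01,0.03],"delta_rot":[0,0,-0.99]},{"hand":-1,"xyz":[-0.15,-0.02,0.03],"delta_rot":[0,0,-0.99]}]
[{"hand":-1,"xyz":[-0.14,-0.04,0.03],"delta_rot":[0,0,-0.99]},{"hand":-1,"xyz":[-0.14,-0.05,0.03],"delta_rot":[0,0,-1]},{"hand":-1,"xyz":[-0.13,-0.07,0.03],"delta_rot":[0,0,-0.99]},{"hand":-1,"xyz":[-0.12,-0.08,0.03],"delta_rot":[0,0,-1]},{"hand":-1,"xyz":[-0.12,-0.09,0.03],"delta_rot":[0,0,-0.99]}]
[{"hand":-1,"xyz":[-0.1,-0.1,0.04],"delta_rot":[0,0,-1]},{"hand":-1,"xyz":[-0.09,-0.12,0.03],"delta_rot":[0,0,-0.99]},{"hand":-1,"xyz":[-0.08,-0.12,0.04],"delta_rot":[0,0,-1]},{"hand":-1,"xyz":[-0.07,-0.13,0.03],"delta_rot":[0,0,-0.99]},{"hand":-1,"xyz":[-0.05,-0.14,0.04],"delta_rot":[0,0,-1]}]
[{"hand":-1,"xyz":[-0.04,-0.14,0.03],"delta_rot":[0,0,-0.99]},{"hand":-1,"xyz":[-0.02,-0.15,0.04],"delta_rot":[0,0,-1]},{"hand":-1,"xyz":[-0.01,-0.15,0.03],"delta_rot":[0,0,-0.99]},{"hand":-1,"xyz":[0.01,-0.15,0.04],"delta_rot":[0,0,-1]},{"hand":-1,"xyz":[0.02,-0.15,0.03],"delta_rot":[0,0,-0.99]}]
```

>>> servo_tool([
  {"hand":-1,"xyz":[-0.14,0.04,0.03],"delta_rot":[0,0,-1]},
  {"hand":-1,"xyz":[-0.15,0.02,0.03],"delta_rot":[0,0,-1]},
  {"hand":-1,"xyz":[-0.15,0.01,0.03],"delta_rot":[0,0,-1]},
  {"hand":-1,"xyz":[-0.15,-0.01,0.03],"delta_rot":[0,0,-1]},
  {"hand":-1,"xyz":[-0.15,-0.02,0.03],"delta_rot":[0,0,-1]},
])

```text
clock: 33.38
tool_pos: [0.4288, -0.1583, 0.1753]
eef_rot: [2.322, 2.116, 0.0]
contact_force: [-0.9, 0.5, 1.0]
gripper_width: 1.002
gripper_force: 0.0
```

>>> servo_tool([
  {"hand":-1,"xyz":[-0.14,-0.04,0.03],"delta_rot":[0,0,-1]},
  {"hand":-1,"xyz":[-0.14,-0.05,0.03],"delta_rot":[0,0,-1]},
  {"hand":-1,"xyz":[-0.13,-0.07,0.03],"delta_rot":[0,0,-1]},
  {"hand":-1,"xyz":[-0.12,-0.08,0.03],"delta_rot":[0,0,-1]},
  {"hand":-1,"xyz":[-0.12,-0.09,0.03],"delta_rot":[0,0,-1]},
])

```text
clock: 34.0
tool_pos: [0.416, -0.1928, 0.1678]
eef_rot: [1.696, 2.644, 0.0]
contact_force: [-0.0, -0.8, 0.1]
gripper_width: 0.999
gripper_force: 0.0
```

>>> servo_tool([
  {"hand":-1,"xyz":[-0.1,-0.1,0.03],"delta_rot":[0,0,-1]},
  {"hand":-1,"xyz":[-0.09,-0.12,0.03],"delta_rot":[0,0,-1]},
  {"hand":-1,"xyz":[-0.08,-0.12,0.03],"delta_rot":[0,0,-1]},
  {"hand":-1,"xyz":[-0.07,-0.13,0.03],"delta_rot":[0,0,-1]},
  {"hand":-1,"xyz":[-0.05,-0.14,0.03],"delta_rot":[0,0,-1]},
])

```text
clock: 34.62
tool_pos: [0.403, -0.227, 0.1604]
eef_rot: [0.953, 2.993, -0.0]
contact_force: [-0.3, 0.5, -0.2]
gripper_width: 1.0
gripper_force: 0.0
```

>>> servo_tool([
  {"hand":-1,"xyz":[-0.04,-0.14,0.03],"delta_rot":[0,0,-1]},
  {"hand":-1,"xyz":[-0.02,-0.15,0.03],"delta_rot":[0,0,-1]},
  {"hand":-1,"xyz":[-0.01,-0.15,0.03],"delta_rot":[0,0,-1]},
  {"hand":-1,"xyz":[0.01,-0.15,0.03],"delta_rot":[0,0,-0.9]},
  {"hand":-1,"xyz":[0.02,-0.15,0.03],"delta_rot":[0,0,-0.9]},
])

```text
clock: 35.25
tool_pos: [0.3899, -0.2621, 0.1529]
eef_rot: [0.18, 3.136, -0.0]
contact_force: [0.3, -0.7, -0.5]
gripper_width: 1.001
gripper_force: 0.0
```

>>> servo_tool([
  {"hand":-1,"xyz":[0,0,0],"delta_rot":[0,0,0]},
  {"hand":-1,"xyz":[0,0,0],"delta_rot":[0,0,0]},
])

```text
clock: 35.5
tool_pos: [0.39, -0.2618, 0.1529]
eef_rot: [0.187, 3.136, 0.0]
contact_force: [0.5, 0.1, 0.7]
gripper_width: 0.999
gripper_force: 0.0
```

```bash
python3 - <<'E'
from plan import *
plan(.389,-.2613,.058,173.7,-1,s=avg(2))
E
```

```text
sd [0. 0. 0.]
at [ 0.39   -0.2618  0.1529] psi 173.21 q6 -2.07 clk 35.60 F [-0.4309  0.4498 -0.4615]
[{"hand":-1,"xyz":[0.01,0,0.95],"delta_rot":[0,0,-0.04]},{"hand":-1,"xyz":[0.01,0.01,0.95],"delta_rot":[0,0,-0.04]}]
```

>>> servo_tool([
  {"hand":-1,"xyz":[0.02,0.01,0.5],"delta_rot":[0,0,-0.08]},
  {"hand":-1,"xyz":[0,0,0.7],"delta_rot":[0,0,0]},
  {"hand":-0.5,"xyz":[0,0,0.5],"delta_rot":[0,0,0]},
  {"hand":0,"xyz":[0,0,0.2],"delta_rot":[0,0,0]},
  {"hand":0.3,"xyz":[0,0,0],"delta_rot":[0,0,0]},
], squeeze=6)

```text
clock: 36.22
tool_pos: [0.3889, -0.2611, 0.0576]
eef_rot: [-0.171, -3.136, -0.001]
contact_force: [0.9, -0.4, 0.7]
gripper_width: 0.696
gripper_force: 0.0
```

>>> servo_tool([
  {"hand":0.6,"xyz":[0,0,0],"delta_rot":[0,0,0]},
  {"hand":0.8,"xyz":[0,0,0],"delta_rot":[0,0,0]},
  {"hand":1,"xyz":[0,0,0],"delta_rot":[0,0,0]},
  {"hand":1,"xyz":[0,0,0],"delta_rot":[0,0,0]},
  {"hand":1,"xyz":[0,0,0],"delta_rot":[0,0,0]},
])

```text
clock: 36.85
tool_pos: [0.389, -0.2614, 0.0579]
eef_rot: [0.171, 3.137, -0.0]
contact_force: [0.0, -0.1, -0.4]
gripper_width: 0.128
gripper_force: 0.0
```

```bash
python3 - <<'E'
from plan import *
s=avg(2); print(s["gripper_width"]*88,s["ft_torque"])
plan(.389,-.2613,.058,173.7,-1,s=s)
E
```

```text
sd [0. 0. 0.]
10.025414413671816 [-0.016   0.03    0.0326]
at [ 0.389  -0.2614  0.0579] psi 173.76 q6 -2.08 clk 36.95 F [-0.4951  0.5416  1.409 ]
[{"hand":-1,"xyz":[0,0,0],"delta_rot":[0,0,0.01]}]
```

>>> servo_tool([
  {"hand":1,"xyz":[0,0,0],"delta_rot":[0,0,0]},
  {"hand":1,"xyz":[0,0,0],"delta_rot":[0,0,0]},
])

```text
clock: 37.2
tool_pos: [0.389, -0.2614, 0.0579]
eef_rot: [0.171, 3.137, -0.0]
contact_force: [-1.1, 0.3, 2.7]
gripper_width: 0.116
gripper_force: 6.0
```

>>> servo_tool([
  {"hand":1,"xyz":[0,0,0],"delta_rot":[0,0,0]},
  {"hand":1,"xyz":[0,0,0],"delta_rot":[0,0,0]},
], squeeze=15)

```text
clock: 37.45
tool_pos: [0.389, -0.2614, 0.0579]
eef_rot: [0.171, 3.137, -0.0]
contact_force: [-1.3, -0.4, 3.3]
gripper_width: 0.111
gripper_force: 15.0
```

>>> servo_tool([
  {"hand":1,"xyz":[0,0,-0.1],"delta_rot":[0,0,0]},
  {"hand":1,"xyz":[0,0,-0.2],"delta_rot":[0,0,0]},
  {"hand":1,"xyz":[0,0,-0.4],"delta_rot":[0,0,0]},
  {"hand":1,"xyz":[0,0,-0.6],"delta_rot":[0,0,0]},
  {"hand":1,"xyz":[0,0,-0.7],"delta_rot":[0,0,0]},
])

```text
clock: 38.08
tool_pos: [0.3886, -0.2611, 0.159]
eef_rot: [-0.171, -3.136, -0.001]
contact_force: [1.3, -1.2, -0.2]
gripper_width: 0.111
gripper_force: 15.0
```

```bash
python3 - <<'E'
from plan import *
plan(.5166,.4134,.15,164.7,1,s=avg(2))
E
```

```text
sd [0.0001 0.     0.0008]
at [ 0.3906 -0.2626  0.1621] psi 173.76 q6 -2.08 clk 38.17 F [ 0.7656 -0.1282 -0.5796]
[{"hand":1,"xyz":[-0.07,0.98,0.01],"delta_rot":[0,0,0.11]},{"hand":1,"xyz":[-0.06,0.98,0.02],"delta_rot":[0,0,0.11]},{"hand":1,"xyz":[-0.05,0.98,0.01],"delta_rot":[0,0,0.11]},{"hand":1,"xyz":[-0.04,0.98,0.02],"delta_rot":[0,0,0.11]},{"hand":1,"xyz":[-0.03,0.98,0.01],"delta_rot":[0,0.01,0.11]}]
[{"hand":1,"xyz":[-0.02,0.98,0.02],"delta_rot":[0,0,0.11]},{"hand":1,"xyz":[-0.01,0.98,0.01],"delta_rot":[0,0.01,0.11]},{"hand":1,"xyz":[0.01,0.98,0.02],"delta_rot":[0,0,0.11]},{"hand":1,"xyz":[0.02,0.98,0.01],"delta_rot":[0,0.01,0.1]},{"hand":1,"xyz":[0.03,0.98,0.02],"delta_rot":[0,0,0.11]}]
[{"hand":1,"xyz":[0.04,0.99,0.01],"delta_rot":[-0.01,0.01,0.1]},{"hand":1,"xyz":[0.04,0.98,0.02],"delta_rot":[0,0,0.11]},{"hand":1,"xyz":[0.06,0.98,0.02],"delta_rot":[-0.01,0.01,0.1]},{"hand":1,"xyz":[0.07,0.99,0.01],"delta_rot":[0,0,0.11]}]
```

>>> servo_tool([
  {"hand":1,"xyz":[-0.06,0.5,0],"delta_rot":[0,0,0.11]},
  {"hand":1,"xyz":[-0.06,0.98,0],"delta_rot":[0,0,0.11]},
  {"hand":1,"xyz":[-0.06,0.98,0],"delta_rot":[0,0,0.11]},
  {"hand":1,"xyz":[-0.05,0.98,0],"delta_rot":[0,0,0.11]},
  {"hand":1,"xyz":[-0.04,0.98,0],"delta_rot":[0,0,0.11]},
])

```text
clock: 38.8
tool_pos: [0.4317, -0.0426, 0.1574]
eef_rot: [-0.262, -3.13, -0.0]
contact_force: [0.8, -0.0, -1.4]
gripper_width: 0.115
gripper_force: 15.0
```

>>> servo_tool([
  {"hand":1,"xyz":[-0.03,0.98,0],"delta_rot":[0,0,0.11]},
  {"hand":1,"xyz":[-0.02,0.98,0],"delta_rot":[0,0,0.11]},
  {"hand":1,"xyz":[0,0.98,0],"delta_rot":[0,0,0.11]},
  {"hand":1,"xyz":[0.01,0.98,0],"delta_rot":[0,0,0.11]},
  {"hand":1,"xyz":[0.02,0.98,0],"delta_rot":[0,0,0.11]},
])

```text
clock: 39.42
tool_pos: [0.4788, 0.1979, 0.1572]
eef_rot: [-0.352, -3.121, 0.001]
contact_force: [0.1, -0.2, -1.0]
gripper_width: 0.111
gripper_force: 15.0
```

>>> servo_tool([
  {"hand":1,"xyz":[0.04,0.98,0],"delta_rot":[0,0,0.11]},
  {"hand":1,"xyz":[0.04,0.98,0.05],"delta_rot":[0,0,0.11]},
  {"hand":1,"xyz":[0.06,0.98,0.05],"delta_rot":[0,0,0.1]},
  {"hand":1,"xyz":[0.07,0.9,0.05],"delta_rot":[0,0,0.08]},
  {"hand":1,"xyz":[0.05,0.5,0.05],"delta_rot":[0,0,0]},
])

```text
clock: 40.05
tool_pos: [0.5186, 0.412, 0.1466]
eef_rot: [-0.415, -3.114, 0.0]
contact_force: [0.1, -0.2, -0.9]
gripper_width: 0.113
gripper_force: 15.0
```

>>> servo_tool([
  {"hand":1,"xyz":[0,0,0],"delta_rot":[0,0,0]},
  {"hand":1,"xyz":[0,0,0],"delta_rot":[0,0,0]},
  {"hand":1,"xyz":[0,0,0],"delta_rot":[0,0,0]},
])

```text
clock: 40.42
tool_pos: [0.5187, 0.4088, 0.1477]
eef_rot: [-0.418, -3.113, 0.001]
contact_force: [1.2, -0.0, -0.5]
gripper_width: 0.109
gripper_force: 15.0
```

```bash
python3 - <<'E'
from plan import *
ims={n:r.grab_frame(n) for n in("scene","top")}
s=avg(2); p=s["tool_pos"]
plan(.5166,.4134,.11,164.7,1,s=s)
loc("wall",box(.092,.01,p[2]-.05,p[2]+.004),[p[0],p[1],D(-15.3)])
def crop(n,c,h):
    c=np.array(c).astype(int); return cv2.resize(ims[n][c[1]-h:c[1]+h,c[0]-h:c[0]+h],(400,400),interpolation=cv2.INTER_CUBIC)
cv2.imwrite("pics/c9.png",np.hstack([crop("scene",px("scene",[.515,.414,.06]),40),crop("top",px("top",[.515,.414,.03]),40)])[:,:,::-1])
E
```

```text
sd [0.     0.0001 0.    ]
at [0.519  0.4094 0.1481] psi 164.71 q6 -0.65 clk 40.62 F [ 1.3694 -0.188  -0.7367]
[{"hand":1,"xyz":[0.07,0.06,0.76],"delta_rot":[0,0,0]}]
wall top [516.48 412.33 -16.8    4.15]
wall scene [518.15 407.06 -19.26   0.59]
wall both [515.98 409.13 -17.94   4.82]
```

View pics/c9.png

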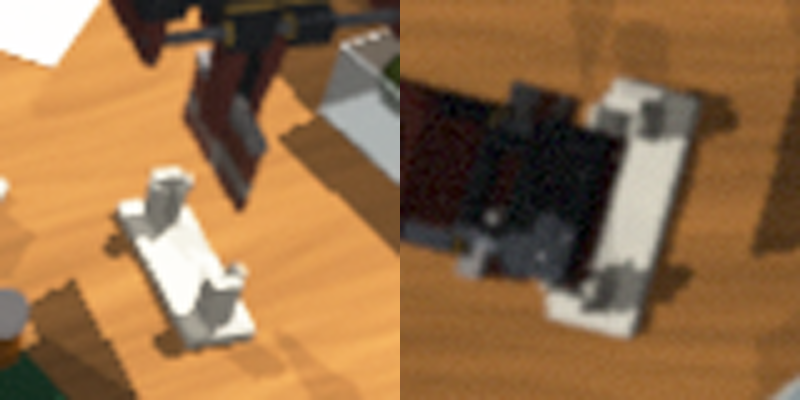

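The wall hangs aligned with and above the slotted base; the lower wall end is at (240,205) in the left crop. I'll lower it in stages and watch the force.

>>> servo_tool([
  {"hand":1,"xyz":[0.07,0.06,0.3],"delta_rot":[0,0,0]},
  {"hand":1,"xyz":[0,0,0.5],"delta_rot":[0,0,0]},
  {"hand":1,"xyz":[0,0,0.16],"delta_rot":[0,0,0]},
  {"hand":1,"xyz":[0,0,0],"delta_rot":[0,0,0]},
  {"hand":1,"xyz":[0,0,0],"delta_rot":[0,0,0]},
])

```text
clock: 41.35
tool_pos: [0.5167, 0.4143, 0.1004]
eef_rot: [0.417, 3.113, 0.001]
contact_force: [-0.1, 0.4, -1.1]
gripper_width: 0.109
gripper_force: 15.0
```

```bash
python3 - <<'E'
from plan import *
plan(.5166,.4134,.09,164.7,1,s=avg(2))
E
```

```text
sd [0. 0. 0.]
at [0.5168 0.4143 0.1007] psi 164.76 q6 -0.65 clk 41.45 F [ 0.3788  0.21   -0.7922]
[{"hand":1,"xyz":[0,-0.02,0.21],"delta_rot":[0.01,0.01,0.01]}]
```

>>> servo_tool([
  {"hand":1,"xyz":[0,-0.01,0.1],"delta_rot":[0,0,0]},
  {"hand":1,"xyz":[0,0,0.1],"delta_rot":[0,0,0]},
  {"hand":1,"xyz":[0,0,0],"delta_rot":[0,0,0]},
])

```text
clock: 41.82
tool_pos: [0.5158, 0.4131, 0.0892]
eef_rot: [-0.417, -3.113, 0.001]
contact_force: [0.8, 0.5, 0.3]
gripper_width: 0.112
gripper_force: 15.0
```

>>> servo_tool([
  {"hand":1,"xyz":[0,0,0.05],"delta_rot":[0,0,0]},
  {"hand":1,"xyz":[0,0,0.05],"delta_rot":[0,0,0]},
  {"hand":1,"xyz":[0,0,0],"delta_rot":[0,0,0]},
])

```text
clock: 42.2
tool_pos: [0.516, 0.4133, 0.0846]
eef_rot: [-0.417, -3.114, 0.001]
contact_force: [-0.1, -0.7, -1.2]
gripper_width: 0.111
gripper_force: 15.0
```

>>> servo_tool([
  {"hand":1,"xyz":[0,0,0.05],"delta_rot":[0,0,0]},
  {"hand":1,"xyz":[0,0,0.05],"delta_rot":[0,0,0]},
  {"hand":1,"xyz":[0,0,0.05],"delta_rot":[0,0,0]},
  {"hand":1,"xyz":[0,0,0.05],"delta_rot":[0,0,0]},
  {"hand":1,"xyz":[0,0,0],"delta_rot":[0,0,0]},
])

```text
clock: 42.82
tool_pos: [0.516, 0.4133, 0.0745]
eef_rot: [-0.417, -3.114, 0.001]
contact_force: [0.4, 0.6, -0.6]
gripper_width: 0.109
gripper_force: 15.0
```

>>> servo_tool([
  {"hand":1,"xyz":[0,0,0.05],"delta_rot":[0,0,0]},
  {"hand":1,"xyz":[0,0,0.05],"delta_rot":[0,0,0]},
  {"hand":1,"xyz":[0,0,0.05],"delta_rot":[0,0,0]},
  {"hand":1,"xyz":[0,0,0.05],"delta_rot":[0,0,0]},
  {"hand":1,"xyz":[0,0,0],"delta_rot":[0,0,0]},
])

```text
clock: 43.45
tool_pos: [0.516, 0.4133, 0.0645]
eef_rot: [-0.417, -3.113, 0.001]
contact_force: [-0.5, 0.6, -1.3]
gripper_width: 0.109
gripper_force: 15.0
```

>>> servo_tool([
  {"hand":1,"xyz":[0,0,0.05],"delta_rot":[0,0,0]},
  {"hand":1,"xyz":[0,0,0.04],"delta_rot":[0,0,0]},
  {"hand":1,"xyz":[0,0,0.03],"delta_rot":[0,0,0]},
  {"hand":1,"xyz":[0,0,0.02],"delta_rot":[0,0,0]},
  {"hand":1,"xyz":[0,0,0],"delta_rot":[0,0,0]},
])

```text
clock: 44.08
tool_pos: [0.5162, 0.4135, 0.058]
eef_rot: [0.417, 3.114, 0.0]
contact_force: [-1.2, -0.4, -0.5]
gripper_width: 0.112
gripper_force: 15.0
```

>>> servo_tool([
  {"hand":1,"xyz":[0,0,0.02],"delta_rot":[0,0,0]},
  {"hand":1,"xyz":[0,0,0],"delta_rot":[0,0,0]},
  {"hand":1,"xyz":[0,0,0],"delta_rot":[0,0,0]},
])

```text
clock: 44.45
tool_pos: [0.5164, 0.4138, 0.0579]
eef_rot: [0.417, 3.113, 0.001]
contact_force: [-2.4, 0.2, 7.6]
gripper_width: 0.108
gripper_force: 15.0
```

The wall is seated: firm contact at TCP 0.058 m, the home height. I'll release, rise straight and look at everything.

>>> servo_tool([
  {"hand":0.7,"xyz":[0,0,0],"delta_rot":[0,0,0]},
  {"hand":0.4,"xyz":[0,0,0],"delta_rot":[0,0,0]},
  {"hand":0,"xyz":[0,0,0],"delta_rot":[0,0,0]},
  {"hand":-0.3,"xyz":[0,0,0],"delta_rot":[0,0,0]},
  {"hand":-0.3,"xyz":[0,0,0],"delta_rot":[0,0,0]},
])

```text
clock: 45.08
tool_pos: [0.5161, 0.4134, 0.0567]
eef_rot: [-0.417, -3.114, 0.0]
contact_force: [0.5, 0.7, 0.1]
gripper_width: 0.565
gripper_force: 0.0
```

>>> servo_tool([
  {"hand":-0.3,"xyz":[0,0,-0.3],"delta_rot":[0,0,0]},
  {"hand":-0.3,"xyz":[0,0,-1],"delta_rot":[0,0,0]},
  {"hand":-0.3,"xyz":[0,0,-1],"delta_rot":[0,0,0]},
  {"hand":-0.3,"xyz":[1,0,-0.8],"delta_rot":[0,0,0]},
  {"hand":-0.3,"xyz":[1,0,0],"delta_rot":[0,0,0]},
])

```text
clock: 45.7
tool_pos: [0.4218, 0.4411, 0.2158]
eef_rot: [0.418, 3.109, 0.01]
contact_force: [-0.3, 0.5, 0.2]
gripper_width: 0.653
gripper_force: 0.0
```

>>> servo_tool([
  {"hand":-0.3,"xyz":[1,0,0],"delta_rot":[0,0,0]},
  {"hand":-0.3,"xyz":[0.6,0.7,0],"delta_rot":[0,0,0]},
  {"hand":-0.3,"xyz":[0,1,0],"delta_rot":[0,0,0]},
  {"hand":-0.3,"xyz":[0,1,0],"delta_rot":[0,0,0]},
  {"hand":-0.3,"xyz":[0,0,0],"delta_rot":[0,0,0]},
])

```text
clock: 46.32
tool_pos: [0.3795, 0.5935, 0.2117]
eef_rot: [0.414, 3.113, 0.004]
contact_force: [-0.2, -0.5, -0.8]
gripper_width: 0.65
gripper_force: 0.0
```

```bash
python3 - <<'E'
from plan import *
ims={n:r.grab_frame(n) for n in("scene","top")}
loc("tank",cyl(.044,.008,.048),[.665,.156,0],False)
def crop(n,c,h):
    c=np.array(c).astype(int); return cv2.resize(ims[n][c[1]-h:c[1]+h,c[0]-h:c[0]+h],(300,300),interpolation=cv2.INTER_CUBIC)
S=np.hstack([crop("scene",px("scene",[.515,.414,.04]),25),crop("top",px("top",[.515,.414,.04]),32)])
T=np.hstack([crop("scene",px("scene",[.666,.156,.03]),22),crop("top",px("top",[.666,.156,.03]),22)])
cv2.imwrite("pics/c10.png",np.vstack([S,T])[:,:,::-1])
print(r.state()["tool_pos"],r.state()["clock"])
for n in ims: cv2.imwrite(f"pics/{n}2.png",ims[n][:,:,::-1])
E
```

```text
tank top [664.59 158.36   0.     0.08]
tank scene [666.62 154.94   0.     0.06]
tank both [664.56 157.37   0.     0.2 ]
[0.3789 0.5894 0.2111] 46.525
```

View pics/c10.png

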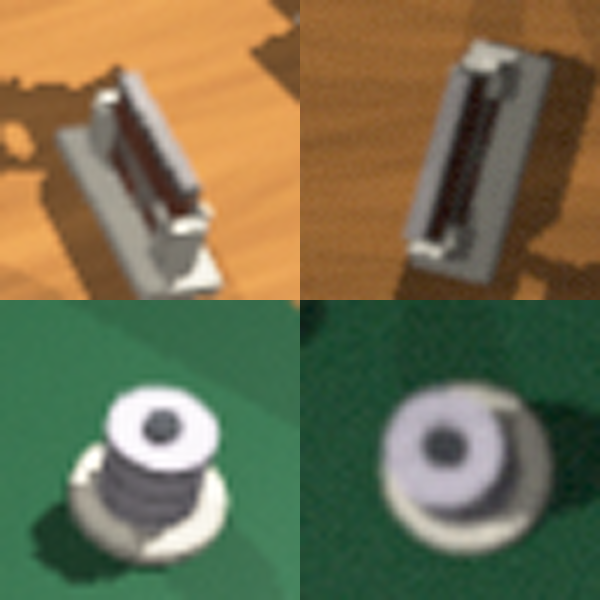

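View pics/scene2.png

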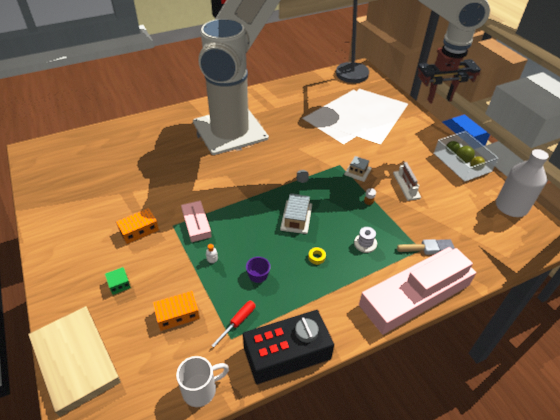

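The wall is home in both posts: coping at (160,130) in the upper left crop, clear above them. The tank is within about 1.5 mm of centre. In the full view all four pieces stand upright and released: shed (297,213), cabin (359,168), tank (367,238), wall (406,180).

```bash
python3 -c "
from rig import r
print(r.sign_off())"
```

```text
the job is handed in; nothing more can be done
None
```

The job is handed in: tank, cabin and shed each stand upright on their own base, within about 1.5 mm of centre by the cameras (shed and cabin squared). The brick wall is fully home in the slotted posts, and all four pieces are released, at about 47 s of the 136 s allowed.

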